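# Clamp down the nut display stand with its missing U-bolt

### The arm

A 7-joint arm with a two-finger parallel gripper is mounted at the origin on the work surface. World frame = base frame: x ahead of the robot, y to its left, z up, the work surface at z = 0. Lengths are in m, angles in rad, forces in N, time in s.
With the tool pointing down it reaches from about 0.375 to 0.925 m from the base axis. Payload 3.1 kg.
Tool frame: the origin (TCP) lies midway between the tips of the shut fingers; the grasp point (between the pads) lies 19 mm behind it; z points along the fingers, y is the direction in which the jaws open and shut (so a half turn about z gives the same grasp; the last joint's range is limited). The gripper opens to 85 mm and grips with 20 to 120 N. Pads are 22 mm wide; open, the fingers measure 114 mm over their backs; the gripper's body (76 mm by 85 mm) begins 54 mm behind the grasp point. The pads swing forward as they close: fully open they stand 13 mm farther back than shut.
Start: joints at [1.05, 0.383, 0.044, 1.598, -0.018, 1.161, -0.05], TCP at [0.267, -0.593, 0.201] pointing down, gripper open.
Joint ranges: [-2.61, 2.61], [-0.41, 2.15], [-1.48, 1.57], [0, 2.5], [-1.57, 4.71], [0.05, 1.97], [-2.85, 2.85]. Speed limits (rad/s): [2.79, 2.79, 3.14, 3.14, 3.14, 3.14, 3.14].

### API

Orientations are given as a unit quaternion [w, x, y, z].
In Python, from workcell import bot gives the robot as it stands.
- The arm moves only by the tool drive_tool, never from a script. Its argument "series" is a list of rows, each an object of numbers: "x", "y", "z": the shift along the tool's x, y, z in m; "ax", "ay", "az": the turn, a rotation vector about the tool's x, y, z in rad; "hand": the gripper command: -1 is fully open, 1 is shut, values between are in proportion. A call has 1 to 20 rows; each row is the pose to reach, as a shift and turn from the pose commanded when the call began, along the tool's axes at that moment; what a row does not reach only later rows make up. A row lasts 1/12 s, in which the tool goes at most 41.7 mm and 7.16 degrees, less where a joint would pass 70% of its speed; a pose out of reach is approached as far as the arm can. A call with a gripper value outside its range is refused whole. The fingers move at their own pace and stop on an object; "newtons" is the grip in N (left out, the last holds). Time passes only in rows, so rows that repeat a pose let the fingers close. It gives the time, the measured TCP pose, the force and the opening at its end, in the units of the state.
- bot.get_state(): the state, without advancing time (a new reading comes with each control period).
- bot.get_image(name): name is "scene" or "top" or "wrist"; returns a dict with "image" (480x640x3 uint8, red, green, blue), "depth" (480x640 float32, m along the optical axis (not along the pixel's ray), 0 where there is no reading), "intrinsics" (3x3 intrinsics, pixels), "T" (4x4, takes a point from camera to world coordinates). Camera axes: x right, y up, looking along -z (the intrinsics and any distortion apply to the point x, -y, -z); pixel columns grow to the right and rows downward; lengths in m; the calibration is good to about 2 mm. A picture is of the moment at which its call begins.
- bot.job_done(): hands the job in, once; it reports no verdict.
The state is a dict: "time_s": time; "qpos": joint angles; "qvel": joint speeds; "joint_efforts": joint torques, N m; "tcp_pos": TCP position; "orientation": TCP orientation; "ft_force": force on the tool from outside, world axes, zero at the start; "moment": the same for the moment, N m; "opening": finger opening in m.
Only numpy, scipy, OpenCV 4.12 (cv2) and the standard library are available. Lean on these libraries where they do the work, as an engineer would, in place of code of your own. Each camera call takes 0.05 s, during which the arm holds its last target.

### The job

The foot tube of the nut display stand lies in two clamps, and the clamp at its open end (the one without a U-bolt) has to be made fast. Take the U-bolt with the orange grip off the hanger, bring both its legs down astride the tube, feel gently for the clamp's two holes - the clamp sits a little off its mark along the tube - and press the U-bolt fully home until it bears on the tube; then push the clamp's lock slide by its blue tab all the way in under the tube, let go and back away. Never force or ram anything, and leave the other things on the counter and the spare U-bolt as they are.

Things in the scene. Friction and masses are not known exactly. Their poses are not given: they have to be found in the camera images.
- ubolt_grip (a point): Centre of the orange plastic grip on the crown of the loose steel U-bolt. The grip is 30 mm wide along its x (from leg to leg), 11 mm thick along y and 32 mm tall along z (up). The inside of the crown, which comes to bear on the tube, is 24 mm below this point; the underside of the grip is 16 mm below.
- ubolt: The loose U-bolt as a whole, 100 to 170 g, same axes as its grip; origin midway between its leg tips, 90 mm below the grip's centre. Bar 10 mm in diameter, leg centres at x = +20 and -20 mm, tips tapered by 0.8 mm over their last 4 mm. A groove 8 mm long round each leg, 28 mm above its tip, takes the lock slide. It starts hanging upright astride the hanger's bar.
- hanger: Fixed wooden hanger, base 90 x 250 x 10 mm; origin at the middle of its underside. A bar 20 mm wide (x) and 250 mm long (y), top 95 mm above the counter, runs along its y; two U-bolts hang astride it, about 100 mm apart, orange and grey in either order.
- stand: The display stand, fixed: foot tube 27 mm in diameter, mast, tray and both clamps; origin on the counter under seat, same axes. The tube runs along y, from 85 mm to -y (open end) to the mast 275 mm to +y. The far clamp, already fitted with a grey-grip U-bolt, is 185 mm to +y.
- seat (a point): Mark on the top line of the foot tube, 91 mm above the counter, at the nominal middle of the open clamp. x is level across the tube (away from the blue tab), y along the tube towards the mast, z up. A U-bolt fully home has its grip centre 24 mm above the tube's top line, its own x along this x (either way round).
- holes_mark (a point): Nominal point midway between the open clamp's two holes (20 mm to +x and -x), on the flat top of its lock slide, 31 mm below seat, same axes. The clamp sits on slotted foot screws: its true middle is up to 11 mm to +y or -y of here, not measured; x and height are true. Holes 12 mm square; the flat top reaches 28 mm along y either way from their middle. Legs go 35 mm below this level.
- tab_mark (a point): Nominal centre of the lock slide's upright blue tab while open: 9 mm thick (x), 40 mm wide (y), 34 mm tall, centred here; it shares the clamp's unmeasured shift of up to 11 mm along y. Axes as seat, whose tube axis is 83 mm to +x.
- lock (a joint): Lock slide under the tube: 0 open, 0.011 m fully in. Pushing the blue tab towards the tube (+x of seat) increases it; it drags with about 7 N and stays where left. It passes 4 mm only when the U-bolt is home within about 1.5 mm. Over the U-bolt's last 16 mm sprung plungers grip its legs: press with about 15 N, and it stays where left; pressing over 40 N is ramming.
- spare_grip (a point): Centre of the grey grip of the spare, larger U-bolt on the hanger (bystander).
- tub_mid (a point): Middle of a closed nut tub with a green lid, 91 mm across, 72 mm tall (bystander).
- scoop_mid (a point): Middle of a steel scoop with a wooden handle, about 170 mm long, 30 mm tall (bystander).

How it is judged:
On the way, in this order (a step that is already met when the one before it is completed fails the run):
1. the U-bolt is fully home astride the tube, through both clamp holes, while the lock is still open (z of ubolt_grip in the frame of seat between 0.021 and 0.0258 m and angle between ubolt_grip's own z axis and vertical below 0.08 rad and horizontal distance between ubolt_grip and seat below 0.016 m and value of joint lock below 0.004 m), for 0.2 s.
2. the lock slide is pushed fully in (value of joint lock above 0.0095 m), for 0.2 s.
At the end, for the whole second after the job is handed in: The orange-grip U-bolt stands upright (within 0.08 rad) through both clamp holes, its grip centre 21 to 25.8 mm above the top of the tube and within 16 mm of the mark in plan, its width across the tube (within 0.12 rad); the lock slide is in by more than 9.5 mm; the U-bolt is released and at rest (z of ubolt_grip in the frame of seat between 0.021 and 0.0258 m and angle between ubolt_grip's own z axis and vertical below 0.08 rad and horizontal distance between ubolt_grip and seat below 0.016 m and angle between the x axis of ubolt_grip and the x axis of seat, either way round below 0.12 rad and value of joint lock above 0.0095 m and linear speed of ubolt below 0.02 m/s); the robot touches nothing.
It fails at once if the U-bolt rammed against the tube or the clamp with more than 45 N before its legs are in the holes (grip centre over 45 mm above the tube's top) (contact force between ubolt and stand above 45 N and z of ubolt_grip in the frame of seat above 0.045 m).
It fails at once if the U-bolt loaded against the stand with more than 90 N in all, the plungers' own squeeze of about 40 N on its legs included (contact force between ubolt and stand above 90 N).
It fails at once if the robot pressed against the stand or its lock with more than 45 N (contact force between any of the fingers, the arm and stand above 45 N).
It fails at once if the spare U-bolt moved more than 20 mm (distance of spare_grip from where it was at the start of the episode above 0.02 m).
It fails at once if the tub or the scoop moved more than 20 mm (distance of any of tub_mid, scoop_mid from where it was at the start of the episode above 0.02 m).
It also fails if it takes over 72 s, if anything falls off the work surface, if the arm or the gripper's body presses on something with over 40 N, if the wrist force passes 120 N, or if a joint passes its speed limit or range.

## Working session

There is one attempt and no reset: what is moved stays moved. The work goes in short steps, Python scripts to look and compute and a tool call to move; the robot and the scene stay as the last step left them, time stands still between calls to the robot, and variables do not carry over. Pictures are saved under pics/ and viewed, and the job is handed in when it is done.

Besides the shell and the picture viewer there is one more tool, called after ">>>" in YAML: its name, and indented under it one key for each argument. drive_tool: Moves the arm, as the interface text tells. Its arguments: {"type":"object","properties":{"series":{"type":"array"},"newtons":{"type":"number"}},"required":["series"]}

```bash
mkdir -p pics; ls
cat > h.py <<'E'
import numpy as np, cv2
from workcell import bot
def grab(name,fn):
    d=bot.get_image(name); cv2.imwrite('pics/'+fn+'.png',cv2.cvtColor(d['image'],cv2.COLOR_RGB2BGR)); np.savez('pics/'+fn+'.npz',**d); return d
def load(fn): return dict(np.load('pics/'+fn+'.npz'))
def ray(d,u,v):
    K=d['intrinsics'];T=d['T']
    r=np.array([(u-K[0,2])/K[0,0],-(v-K[1,2])/K[1,1],-1.0]); return T[:3,3],T[:3,:3]@r
def plane(d,u,v,z):
    o,r=ray(d,u,v); return o+r*(z-o[2])/r[2]
def dep(d,u,v):
    o,r=ray(d,u,v); return o+r*d['depth'][int(round(v)),int(round(u))]
def cloud(d):
    K=d['intrinsics'];T=d['T'];h,w=d['depth'].shape
    u,v=np.meshgrid(np.arange(w),np.arange(h)); z=d['depth']
    P=np.stack([(u-K[0,2])/K[0,0]*z,-(v-K[1,2])/K[1,1]*z,-z],-1)
    return P@T[:3,:3].T+T[:3,3]
E
python3 - <<'E'
from h import *
for n in('scene','top','wrist'):
    d=grab(n,n+'0'); print(n,d['T'].round(3).tolist(),d['intrinsics'].round(1).tolist(),(d['depth']>0).mean(), [k for k in d])
s=bot.get_state(); print(s)
E
```

```text
pics
scene [[-0.632, -0.569, 0.526, 1.035], [0.775, -0.461, 0.433, 0.289], [-0.004, 0.681, 0.732, 0.695], [0.0, 0.0, 0.0, 1.0]] [[539.9, 0.0, 320.7], [0.0, 539.9, 235.8], [0.0, 0.0, 1.0]] 0.9959212239583334 ['image', 'depth', 'intrinsics', 'T']
top [[-0.012, 0.996, -0.093, 0.535], [-0.999, -0.008, 0.045, -0.041], [0.044, 0.093, 0.995, 0.764], [0.0, 0.0, 0.0, 1.0]] [[450.2, 0.0, 320.8], [0.0, 450.2, 241.7], [0.0, 0.0, 1.0]] 0.9960286458333333 ['image', 'depth', 'intrinsics', 'T']
wrist [[0.409, 0.868, 0.282, 0.338], [-0.912, 0.391, 0.123, -0.559], [-0.003, -0.308, 0.951, 0.373], [0.0, 0.0, 0.0, 1.0]] [[395.4, 0.0, 321.9], [0.0, 395.4, 239.8], [0.0, 0.0, 1.0]] 0.9958268229166667 ['image', 'depth', 'intrinsics', 'T']
{'time_s': 0.15, 'qpos': array([ 1.05019735,  0.38365429,  0.04384586,  1.59920513, -0.01790003,
        1.16118071, -0.04994087]), 'qvel': array([ 0.00065997, -0.00317013, -0.00022157, -0.00650134,  0.00038596,
        0.0015845 , -0.00014783]), 'joint_efforts': array([ 2.00862029e-03, -4.34052336e+01,  1.02671664e+00, -2.49979681e+01,
        1.07486139e-02,  7.24340061e-03,  3.36601403e-06]), 'tcp_pos': array([ 0.2663789 , -0.59204251,  0.19997506]), 'orientation': array([-9.92238397e-04,  9.77734147e-01,  2.09844900e-01, -2.66995700e-04]), 'ft_force': array([ 1.16651538, -0.03240085, -1.49920823]), 'moment': array([-0.00142778, -0.03239298, -0.00254973]), 'opening': 0.08544711150273811}
```

View pics/scene0.png

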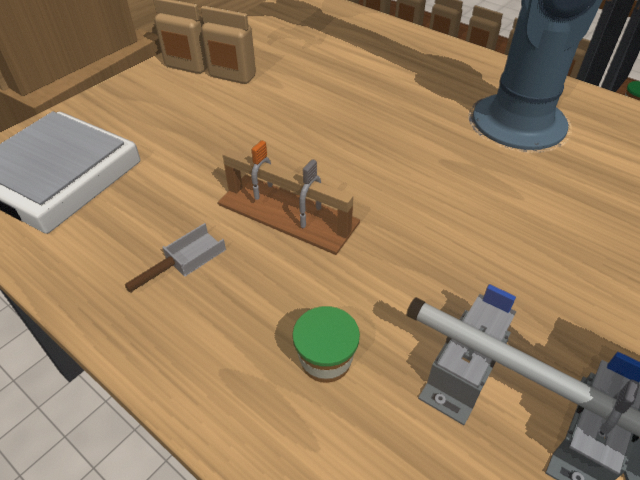

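View pics/top0.png

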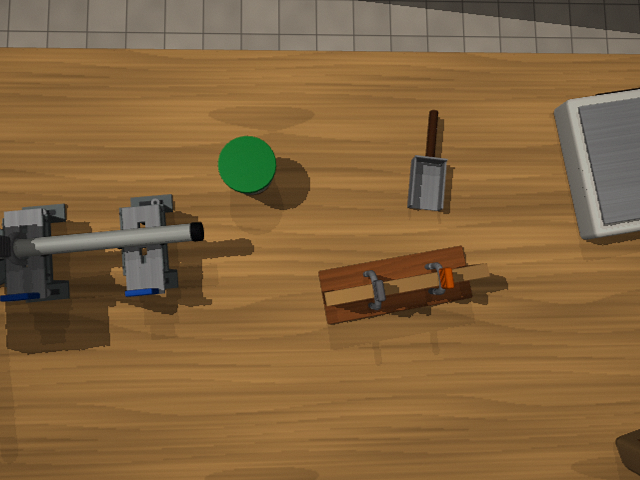

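View pics/wrist0.png

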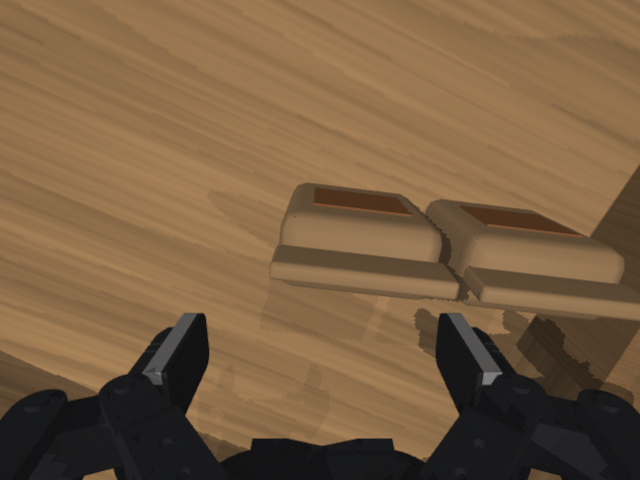

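The scene view shows the orange grip at about (260,153), the grey spare at (310,172), the open clamp's blue tab at (499,299) and the tube's dark end at (415,310). In the top view the orange grip is at (447,277), the tube end at (197,231) and the open clamp's tab at (142,292).

```bash
cat > m.py <<'E'
from h import *
def blob(d,lo,hi,box=None):
    hsv=cv2.cvtColor(d['image'],cv2.COLOR_RGB2HSV); m=cv2.inRange(hsv,np.array(lo),np.array(hi))
    n,l,s,c=cv2.connectedComponentsWithStats(m); out=[]
    for i in range(1,n):
        if s[i,4]>40: out.append((s[i].tolist(),c[i].round(1).tolist(),l==i))
    return out
def tri(d1,p1,d2,p2):
    a,r=ray(d1,*p1); b,q=ray(d2,*p2); r=r/np.linalg.norm(r);q=q/np.linalg.norm(q)
    t=np.linalg.lstsq(np.stack([r,-q],1),b-a,rcond=None)[0]; A=a+r*t[0];B=b+q*t[1]
    return (A+B)/2,np.linalg.norm(A-B)
E
python3 - <<'E'
from m import *
for n in('scene0','top0'):
    d=load(n); C=cloud(d)
    for nm,lo,hi in(('orange',(5,200,120),(14,255,255)),('blue',(108,150,60),(125,255,255)),('green',(50,120,60),(75,255,255))):
        for s,c,m in blob(d,lo,hi):
            P=C[m]; print(n,nm,s,c,P.mean(0).round(4),P.min(0).round(3),P.max(0).round(3), 'z95',np.percentile(P[:,2],95).round(4))
d1=load('scene0');d2=load('top0')
# tube from cloud in both
for n in('scene0','top0'):
    d=load(n);C=cloud(d);
    hsv=cv2.cvtColor(d['image'],cv2.COLOR_RGB2HSV)
    m=(C[...,2]>.083)&(C[...,2]<.098)&(C[...,0]>.4)&(C[...,0]<.75)&(C[...,1]>0.1)&(hsv[...,1]<60)
    P=C[m];print(n,'tube',len(P),P.min(0),P.max(0))
    for y0 in np.arange(.1,.6,.03):
        q=P[(P[:,1]>y0)&(P[:,1]<y0+.03)]
        if len(q)>10:
            t=q[q[:,2]>q[:,2].max()-.003]; print(round(y0,2),len(q),q[:,0].min().round(4),q[:,0].max().round(4),q[:,2].max().round(4),t.mean(0).round(4))
    # hanger bar/grips
    m=(C[...,2]>.07)&(C[...,2]<.2)&(C[...,0]>.3)&(C[...,0]<.6)&(C[...,1]<-0.05)&(C[...,1]>-.5)
    P=C[m];print('hanger hi',len(P),P.min(0),P.max(0))
    g=C[(C[...,2]>.115)&(C[...,2]<.25)&(C[...,0]>.3)&(C[...,0]<.65)&(C[...,1]<-0.05)&(C[...,1]>-.5)]
    print('above bar', len(g)); 
    for sl in (g[g[:,1]>-.22],g[g[:,1]<-.22]):
        if len(sl): print(len(sl),sl.mean(0).round(4),sl.min(0).round(4),sl.max(0).round(4))
E
```

```text
scene0 blue [489, 286, 26, 14, 90] [501.5, 292.4] [0.5326 0.1966 0.0975] [0.522 0.177 0.087] [1.035 0.289 0.695] z95 0.0927
scene0 blue [608, 353, 32, 29, 570] [625.2, 366.4] [0.5247 0.3686 0.0779] [0.517 0.352 0.059] [0.529 0.39  0.094] z95 0.0911
scene0 green [628, 81, 12, 16, 145] [634.4, 87.8] [-0.7923  0.0995 -0.2601] [-0.855  0.075 -0.276] [1.035 0.289 0.695] z95 -0.2622
scene0 green [294, 307, 65, 59, 2928] [325.9, 335.2] [0.7266 0.0433 0.0755] [ 0.68  -0.004  0.063] [1.035 0.289 0.695] z95 0.0737
top0 orange [441, 268, 13, 20, 160] [447.9, 278.1] [ 0.5409 -0.2481  0.1363] [ 0.528 -0.255  0.114] [ 0.555 -0.243  0.141] z95 0.1397
top0 blue [125, 288, 28, 9, 156] [138.0, 292.1] [0.5262 0.1966 0.0908] [0.521 0.177 0.085] [0.532 0.216 0.094] z95 0.0928
top0 blue [0, 293, 28, 8, 140] [13.8, 296.7] [0.5218 0.3725 0.091 ] [0.517 0.354 0.087] [0.527 0.394 0.094] z95 0.0928
top0 green [218, 136, 58, 56, 2552] [246.5, 163.7] [0.7221 0.0415 0.0747] [ 0.535 -0.041  0.068] [0.768 0.087 0.764] z95 0.074
scene0 tube 3876 [0.51655428 0.12102035 0.0830032 ] [0.62816005 0.40767262 0.09760583]
0
[... 1016 characters left out ...]
421 0.0919]
0.16 326 0.532 0.6243 0.093 [0.6114 0.175  0.0911]
0.19 339 0.5294 0.6214 0.0936 [0.6074 0.2058 0.0915]
0.22 333 0.5932 0.6185 0.093 [0.6065 0.2341 0.091 ]
0.25 332 0.5905 0.6157 0.0937 [0.6033 0.2646 0.0915]
0.28 332 0.5878 0.6143 0.0941 [0.6013 0.295  0.092 ]
0.31 340 0.5851 0.6116 0.0941 [0.598  0.325  0.0918]
0.34 347 0.5824 0.6089 0.0939 [0.5958 0.3547 0.0917]
0.37 262 0.5156 0.6165 0.098 [0.591  0.3765 0.0966]
hanger hi 2748 [ 0.49590638 -0.32499005  0.07051768] [ 0.56635621 -0.07544865  0.14089153]
above bar 468
210 [ 0.5255 -0.1501  0.1342] [ 0.5102 -0.1581  0.115 ] [ 0.5396 -0.1439  0.1394]
258 [ 0.5417 -0.247   0.1331] [ 0.527  -0.2557  0.1151] [ 0.5566 -0.2422  0.1409]
```

Run:
```python
from m import *
d=load('top0');im=cv2.cvtColor(d['image'],cv2.COLOR_RGB2BGR)
a=cv2.resize(im[180:320,0:230],None,fx=3.4,fy=3.4,interpolation=cv2.INTER_CUBIC);cv2.imwrite('pics/z1.png',a)
d=load('scene0');im=cv2.cvtColor(d['image'],cv2.COLOR_RGB2BGR)
a=cv2.resize(im[270:430,390:640],None,fx=3.1,fy=3.1,interpolation=cv2.INTER_CUBIC);cv2.imwrite('pics/z2.png',a)
a=cv2.resize(im[130:260,210:370],None,fx=4,fy=4,interpolation=cv2.INTER_CUBIC);cv2.imwrite('pics/z3.png',a)
```

```text
(no output)
```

View pics/z1.png

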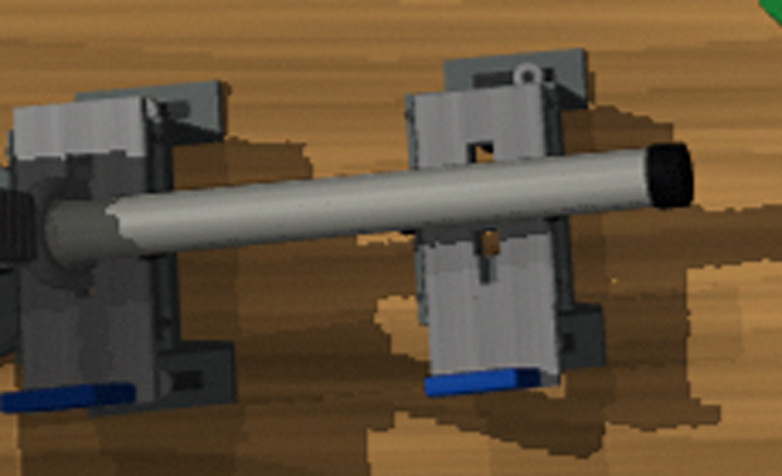

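View pics/z2.png

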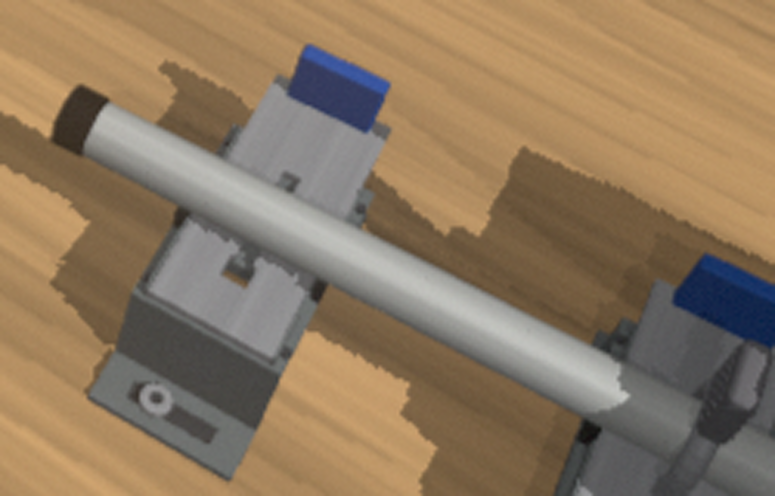

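View pics/z3.png

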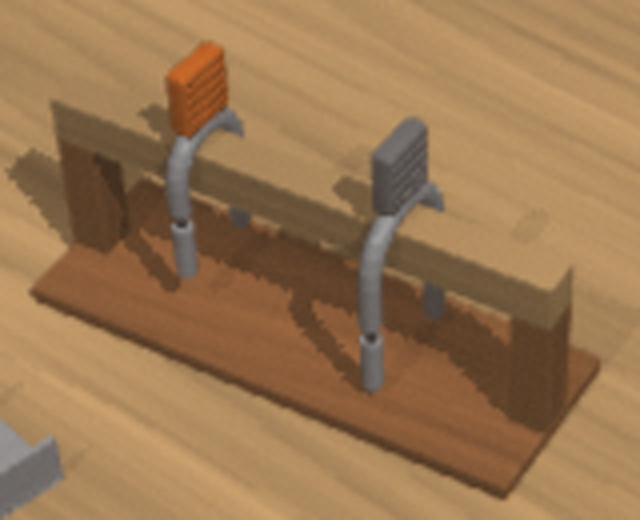

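The zooms show both clamp holes: the near one at about (144,251) in the top image, with a keyhole slot toward the tab. Next I'll measure the tube axis, tab, holes and grips more precisely.

Run:
```python
from m import *
for n in('scene0','top0'):
    d=load(n);C=cloud(d);hsv=cv2.cvtColor(d['image'],cv2.COLOR_RGB2HSV)
    m=(C[...,2]>.083)&(C[...,2]<.098)&(C[...,0]>.57)&(C[...,0]<.64)&(C[...,1]>0.09)&(C[...,1]<.34)
    P=C[m]
    # cylinder fit: axis x=a+b*y, z0, r=.0135 upper pts
    from scipy.optimize import least_squares
    f=lambda p:(np.hypot((P[:,0]-p[0]-p[1]*(P[:,1]-.2))*np.cos(np.arctan(p[1])),P[:,2]-p[2])-.0135)
    r=least_squares(f,[.61,-.08,.0775],loss='soft_l1',f_scale=.001);a,b,z0=r.x
    print(n,'axis x at y=.2',a,'slope',b,'ztop',z0+.0135,'end y',np.sort(P[:,1])[:5], 'rms',np.abs(r.fun).mean())
    th=-np.arctan(b);ex=np.array([np.cos(th),np.sin(th)]);ey=np.array([-np.sin(th),np.cos(th)])
    # end along ey near the axis
    o=np.array([a,.2]); s=(P[:,:2]-o)@ey; print(' end s',np.percentile(s,[0,.2,.5,1]))
    # flat top of slide
    Q=C[(C[...,2]>.056)&(C[...,2]<.064)]; X=(Q[:,:2]-o)@ex;S=(Q[:,:2]-o)@ey
    k=(X>-.075)&(X<-.03)&(abs(S)<.06); print(' slide: n',k.sum(),'z',np.median(Q[k,2]),'s pct',np.percentile(S[k],[0,1,50,99,100]).round(4))
    k=(X>.016)&(X<.05)&(abs(S)<.06); print(' slide+x: n',k.sum(),'s pct',np.percentile(S[k],[0,1,50,99,100]).round(4))
    for s_,c,mm in blob(d,(108,150,60),(125,255,255)):
        T=C[mm];T=T[T[:,0]<.6];X=(T[:,:2]-o)@ex;S=(T[:,:2]-o)@ey
        print(' tab',X.mean().round(4),np.percentile(X,[2,98]).round(4),np.percentile(S,[1,50,99]).round(4),T[:,2].max().round(4))
    # hole mask: unproject all pixels to z=.06, list depth-below pixels
    K=d['intrinsics'];R=d['T']
    vs,us=np.mgrid[0:480,0:640]
    pts=np.array([plane(d,u,v,.060)[:2] for u,v in zip(us.ravel(),vs.ravel())]).reshape(480,640,2)
    X=(pts-o)@ex;S=(pts-o)@ey
    for lo,hi in((-.032,-.008),(.008,.032)):
        k=(X>lo)&(X<hi)&(abs(S)<.025)&(C[...,2]<.054)
        if k.sum(): print(' hole px',k.sum(),'X',X[k].min().round(4),X[k].max().round(4),'S',np.percentile(S[k],[0,10,50,90,100]).round(4))
```

```text
scene0 axis x at y=.2 0.6082298142355299 slope -0.08949044054980186 ztop 0.09057087479242253 end y [0.1058933  0.10616371 0.10625014 0.1065329  0.10665768] rms 0.0008530208101019067
 end s [-0.094622   -0.09366671 -0.09281486 -0.0916038 ]
 slide: n 1103 z 0.059892524526531266 s pct [-0.0313 -0.0279  0.0022  0.0317  0.0352]
 slide+x: n 1053 s pct [-0.0324 -0.0298  0.0018  0.0318  0.0351]
 tab -0.0814 [-0.0846 -0.078 ] [-0.0152  0.0033  0.0201] 0.093
 tab -0.0682 [-0.0735 -0.0661] [0.1587 0.1751 0.1954] 0.0937
 hole px 2 X -0.0319 -0.0311 S [-0.0009 -0.0005  0.0012  0.0028  0.0032]
 hole px 53 X 0.0102 0.0259 S [-0.0042 -0.0031  0.0015  0.0061  0.0072]
top0 axis x at y=.2 0.6094682868737936 slope -0.08922252968811367 ztop 0.09092372144460546 end y [0.10788568 0.10793206 0.10806192 0.1081227  0.10815168] rms 0.0007911714363558868
 end s [-0.09208173 -0.09168596 -0.09148505 -0.09078626]
 slide: n 1135 z 0.060101858171274 s pct [-0.0297 -0.0263  0.004   0.0344  0.0376]
 slide+x: n 832 s pct [-0.0301 -0.0275  0.0037  0.034   0.0374]
 tab -0.0833 [-0.0873 -0.0792] [-0.0149  0.0043  0.0226] 0.0945
 tab -0.072 [-0.0756 -0.0683] [0.162  0.1792 0.1985] 0.0943
 hole px 52 X -0.0316 -0.0149 S [-0.0016 -0.0011  0.0033  0.0077  0.0082]
 hole px 38 X 0.0165 0.025 S [-0.0011 -0.0007  0.0035  0.0068  0.0083]
```

```bash
cat >> m.py <<'E'
from scipy.spatial.transform import Rotation as Rn
def go(p,yaw):
    """relative row to reach world p with tool down, tool x at angle yaw"""
    s=bot.get_state();q=s['orientation'];R=Rn.from_quat([q[1],q[2],q[3],q[0]])
    T=Rn.from_matrix(np.array([[np.cos(yaw),np.sin(yaw),0],[np.sin(yaw),-np.cos(yaw),0],[0,0,-1]]))
    d=R.inv().apply(np.array(p)-s['tcp_pos']); a=(R.inv()*T).as_rotvec()
    tx=R.as_matrix()[:,0]
    print('t',s['time_s'],'tcp',s['tcp_pos'].round(4),'yaw',np.arctan2(tx[1],tx[0]).round(4),'ft',s['ft_force'].round(2),'open',round(s['opening'],4))
    print('rel',d.round(4),a.round(4),'q',s['qpos'].round(2))
E
python3 - <<'E'
from m import *
for n in('scene0','top0'):
    d=load(n);C=cloud(d);hsv=cv2.cvtColor(d['image'],cv2.COLOR_RGB2HSV)
    g=(C[...,2]>.115)&(C[...,2]<.25)&(C[...,0]>.3)&(C[...,0]<.65)&(C[...,1]<-0.05)&(C[...,1]>-.5)
    for lo,hi in((-.4,-.2),(-.2,-.05)):
        P=C[g&(C[...,1]>lo)&(C[...,1]<hi)]
        if n=='top0':P=P[P[:,2]>.132]
        r=cv2.minAreaRect((P[:,:2]*1e4).astype(np.float32)); print(n,np.array(r[0])/1e4,np.array(r[1])/10,r[2])
    # bar fit
    b=(C[...,2]>.090)&(C[...,2]<.1)&(C[...,0]>.45)&(C[...,0]<.65)&(C[...,1]<-0.05)&(C[...,1]>-.4)
    P=C[b]; r=cv2.minAreaRect((P[:,:2]*1e4).astype(np.float32)); print('bar',np.array(r[0])/1e4,np.array(r[1])/10,r[2],np.median(P[:,2]),np.polyfit(P[:,1],P[:,0],1))
    k=(C[...,0]>.15)&(C[...,0]<.5)&(C[...,1]<-.3)&(C[...,1]>-.75)&(C[...,2]<.4)
    print('tallest nearby',np.percentile(C[k][:,2],[50,99,99.9]))
go([.542,-.25,.24],.16)
E
```

```text
scene0 [ 0.54189009 -0.25103496] [31.30424805 12.60083618] 8.512983322143555
scene0 [ 0.52494063 -0.15334183] [32.0315033  12.84483337] 4.8339362144470215
bar [ 0.53589258 -0.20275768] [ 52.41583252 251.97832031] 11.425979614257812 0.09506431783213343 [-0.16559467  0.50133136]
tallest nearby [0.00168683 0.16175912 0.16482406]
top0 [ 0.5417731 -0.2493625] [29.89794006 12.14472809] 6.107240676879883
top0 [ 0.5252854  -0.15170701] [29.73675232 11.96998749] 9.882628440856934
bar [ 0.53565698 -0.19968286] [ 54.40945435 250.36506348] 12.002631187438965 0.0951505744185539 [-0.16613219  0.50033101]
tallest nearby [0.0001601  0.03491522 0.05659284]
t 0.15 tcp [ 0.2664 -0.592   0.2   ] yaw 0.4228 ft [ 1.17 -0.03 -1.5 ] open 0.0854
rel [ 0.3917 -0.1989 -0.0397] [-0.002   0.0004  0.2628] q [ 1.05  0.38  0.04  1.6  -0.02  1.16 -0.05]
```

>>> drive_tool:
  series:
    - {"x": 0.02, "y": -0.01, "z": -0.03, "az": 0.03}
    - {"x": 0.05, "y": -0.025, "z": -0.04, "az": 0.06}
    - {"x": 0.085, "y": -0.043, "z": -0.04, "az": 0.09}
    - {"x": 0.12, "y": -0.061, "z": -0.04, "az": 0.12}
    - {"x": 0.155, "y": -0.079, "z": -0.04, "az": 0.15}
    - {"x": 0.19, "y": -0.097, "z": -0.04, "az": 0.18}
    - {"x": 0.225, "y": -0.115, "z": -0.04, "az": 0.21}
    - {"x": 0.26, "y": -0.133, "z": -0.04, "az": 0.24}
    - {"x": 0.295, "y": -0.151, "z": -0.04, "az": 0.27}
    - {"x": 0.33, "y": -0.169, "z": -0.04, "az": 0.29}
    - {"x": 0.36, "y": -0.184, "z": -0.04, "az": 0.29}
    - {"x": 0.38, "y": -0.193, "z": -0.04, "az": 0.29}
    - {"x": 0.392, "y": -0.199, "z": -0.04, "az": 0.29}
    - {"x": 0.392, "y": -0.199, "z": -0.04, "az": 0.29}
    - {"x": 0.392, "y": -0.199, "z": -0.04, "az": 0.29}

```text
$.series[0]: bad value
```

Run:
```python
from m import *
d=grab('wrist','wrist1');C=cloud(d);hsv=cv2.cvtColor(d['image'],cv2.COLOR_RGB2HSV)
m=(C[...,2]>.134)&(C[...,2]<.15)&(C[...,1]<-.2)&(C[...,1]>-.3)&(C[...,0]>.5)
P=C[m];r=cv2.minAreaRect((P[:,:2]*1e4).astype(np.float32)); print(len(P),np.array(r[0])/1e4,np.array(r[1])/10,r[2],np.median(P[:,2]))
g=m.nonzero();print('px',g[1].mean(),g[0].mean())
t=load('top0');g2=blob(t,(5,200,120),(14,255,255))[0]
print('tri',tri(d,(g[1].mean(),g[0].mean()),t,g2[1]))
go([.542,-.25,.11],.13)
```

```text
0 [0. 0.] [0. 0.] 0.0 nan
px nan nan
 ** On entry to DLASCL parameter number  4 had an illegal value
 ** On entry to DLASCL parameter number  4 had an illegal value
 ** On entry to DLASCL parameter number  4 had an illegal value
 ** On entry to DLASCL parameter number  4 had an illegal value
 ** On entry to DLASCL parameter number  5 had an illegal value
 ** On entry to DLASCL parameter number  4 had an illegal value
  return _methods._mean(a, axis=axis, dtype=dtype,
  ret = ret.dtype.type(ret / rcount)
<stdin>:5: RuntimeWarning: Mean of empty slice.
<stdin>:7: RuntimeWarning: Mean of empty slice.
Traceback (most recent call last):
  File "m.py", line 10, in tri
    t=np.linalg.lstsq(np.stack([r,-q],1),b-a,rcond=None)[0]; A=a+r*t[0];B=b+q*t[1]
      ~~~~~~~~~~~~~~~^^^^^^^^^^^^^^^^^^^^^^^^^^^^^^^^^^^
numpy.linalg.LinAlgError: SVD did not converge in Linear Least Squares
```

View pics/wrist1.png

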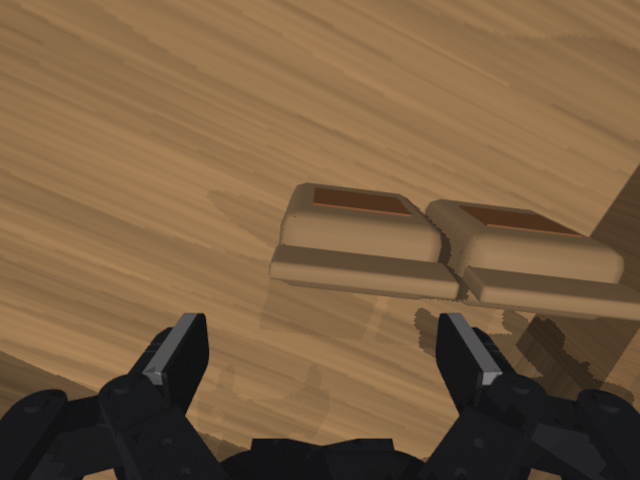

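The move was refused and the wrist view has not changed (bags only). The rows probably need every key, so I'll resend with all of them.

>>> drive_tool:
  series:
    - {"x": 0.02, "y": -0.01, "z": -0.03, "ax": 0, "ay": 0, "az": 0.03, "hand": -1}
    - {"x": 0.05, "y": -0.025, "z": -0.04, "ax": 0, "ay": 0, "az": 0.06, "hand": -1}
    - {"x": 0.085, "y": -0.043, "z": -0.04, "ax": 0, "ay": 0, "az": 0.09, "hand": -1}
    - {"x": 0.12, "y": -0.061, "z": -0.04, "ax": 0, "ay": 0, "az": 0.12, "hand": -1}
    - {"x": 0.155, "y": -0.079, "z": -0.04, "ax": 0, "ay": 0, "az": 0.15, "hand": -1}
    - {"x": 0.19, "y": -0.097, "z": -0.04, "ax": 0, "ay": 0, "az": 0.18, "hand": -1}
    - {"x": 0.225, "y": -0.115, "z": -0.04, "ax": 0, "ay": 0, "az": 0.21, "hand": -1}
    - {"x": 0.26, "y": -0.133, "z": -0.04, "ax": 0, "ay": 0, "az": 0.24, "hand": -1}
    - {"x": 0.295, "y": -0.151, "z": -0.04, "ax": 0, "ay": 0, "az": 0.27, "hand": -1}
    - {"x": 0.33, "y": -0.169, "z": -0.04, "ax": 0, "ay": 0, "az": 0.29, "hand": -1}
    - {"x": 0.36, "y": -0.184, "z": -0.04, "ax": 0, "ay": 0, "az": 0.29, "hand": -1}
    - {"x": 0.38, "y": -0.193, "z": -0.04, "ax": 0, "ay": 0, "az": 0.29, "hand": -1}
    - {"x": 0.392, "y": -0.199, "z": -0.04, "ax": 0, "ay": 0, "az": 0.29, "hand": -1}
    - {"x": 0.392, "y": -0.199, "z": -0.04, "ax": 0, "ay": 0, "az": 0.29, "hand": -1}
    - {"x": 0.392, "y": -0.199, "z": -0.04, "ax": 0, "ay": 0, "az": 0.29, "hand": -1}

```text
time_s: 1.45
tcp_pos: [0.542, -0.251, 0.2408]
orientation: [0.0, 0.998, 0.067, -0.001]
ft_force: [-0.5, -0.6, -0.1]
opening: 0.0854
```

Run:
```python
from m import *
d=grab('wrist','wrist2');C=cloud(d)
m=(C[...,2]>.134)&(C[...,2]<.15)&(C[...,1]<-.2)&(C[...,1]>-.3)&(C[...,0]>.5)
P=C[m];r=cv2.minAreaRect((P[:,:2]*1e4).astype(np.float32)); print(len(P),np.array(r[0])/1e4,np.array(r[1])/10,r[2],np.median(P[:,2]))
g=m.nonzero();print('px',g[1].mean(),g[0].mean())
t=load('top0');C2=cloud(t);m2=(C2[...,2]>.134)&(C2[...,2]<.15)&(C2[...,1]<-.2)&(C2[...,1]>-.3)&(C2[...,0]>.5);g2=m2.nonzero()
print('tri',tri(d,(g[1].mean(),g[0].mean()),t,(g2[1].mean(),g2[0].mean())))
go([.542,-.25,.11],.13)
```

```text
575 [ 0.54092524 -0.25039033] [30.09671021 10.33601379] 7.3144145011901855 0.1378159288334918
px 321.944347826087 225.2173913043478
tri (array([ 0.54137167, -0.24997649,  0.13454699]), np.float64(0.0008930875337255613))
t 1.5 tcp [ 0.5411 -0.2526  0.2408] yaw 0.1303 ft [-0.51 -0.62 -0.77] open 0.0854
rel [ 0.0014 -0.0026  0.1308] [0.0011 0.0017 0.0003] q [ 0.5   0.26 -0.16  1.68  0.05  1.21 -1.11]
```

View pics/wrist2.png

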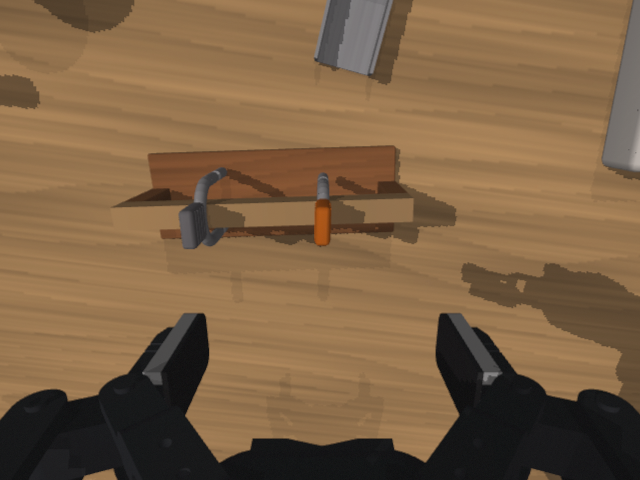

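The wrist view shows the orange grip end-on at (322,225), aligned with the tool. Its top is at z ≈ 0.138, so the centre is at about 0.122, as expected. The spare is at (193,225), clear of the fingers. Going down to grasp.

>>> drive_tool:
  newtons: 60
  series:
    - {"x": 0, "y": -0.001, "z": 0.03, "ax": 0, "ay": 0, "az": 0, "hand": -1}
    - {"x": 0, "y": -0.001, "z": 0.06, "ax": 0, "ay": 0, "az": 0, "hand": -1}
    - {"x": 0, "y": -0.001, "z": 0.09, "ax": 0, "ay": 0, "az": 0, "hand": -1}
    - {"x": 0, "y": -0.001, "z": 0.115, "ax": 0, "ay": 0, "az": 0, "hand": -1}
    - {"x": 0, "y": -0.001, "z": 0.128, "ax": 0, "ay": 0, "az": 0, "hand": -1}
    - {"x": 0, "y": -0.001, "z": 0.134, "ax": 0, "ay": 0, "az": 0, "hand": -1}
    - {"x": 0, "y": -0.001, "z": 0.134, "ax": 0, "ay": 0, "az": 0, "hand": -1}
    - {"x": 0, "y": -0.001, "z": 0.134, "ax": 0, "ay": 0, "az": 0, "hand": 0}
    - {"x": 0, "y": -0.001, "z": 0.134, "ax": 0, "ay": 0, "az": 0, "hand": 0.4}
    - {"x": 0, "y": -0.001, "z": 0.134, "ax": 0, "ay": 0, "az": 0, "hand": 0.7}
    - {"x": 0, "y": -0.001, "z": 0.134, "ax": 0, "ay": 0, "az": 0, "hand": 1}
    - {"x": 0, "y": -0.001, "z": 0.134, "ax": 0, "ay": 0, "az": 0, "hand": 1}
    - {"x": 0, "y": -0.001, "z": 0.134, "ax": 0, "ay": 0, "az": 0, "hand": 1}
    - {"x": 0, "y": -0.001, "z": 0.134, "ax": 0, "ay": 0, "az": 0, "hand": 1}
    - {"x": 0, "y": -0.001, "z": 0.134, "ax": 0, "ay": 0, "az": 0, "hand": 1}
    - {"x": 0, "y": -0.001, "z": 0.134, "ax": 0, "ay": 0, "az": 0, "hand": 1}

```text
time_s: 2.83
tcp_pos: [0.5433, -0.2497, 0.1079]
orientation: [0.0, 0.998, 0.066, 0.001]
ft_force: [-0.3, 0.9, 3.5]
opening: -0.0001
```

Run:
```python
from m import *
d=grab('wrist','wrist3'); d=grab('scene','scene3')
im=cv2.cvtColor(d['image'],cv2.COLOR_RGB2BGR);cv2.imwrite('pics/z4.png',cv2.resize(im[60:260,180:400],None,fx=3,fy=3))
go([.542,-.25,.25],.13)
```

```text
t 2.9333 tcp [ 0.5433 -0.2497  0.1079] yaw 0.1329 ft [-0.31 -0.15  3.68] open 0.0001
rel [-0.0011  0.0002 -0.1421] [ 0.0009 -0.0017  0.0029] q [ 0.49  0.39 -0.16  1.8   0.07  0.95 -1.13]
```

View pics/z4.png

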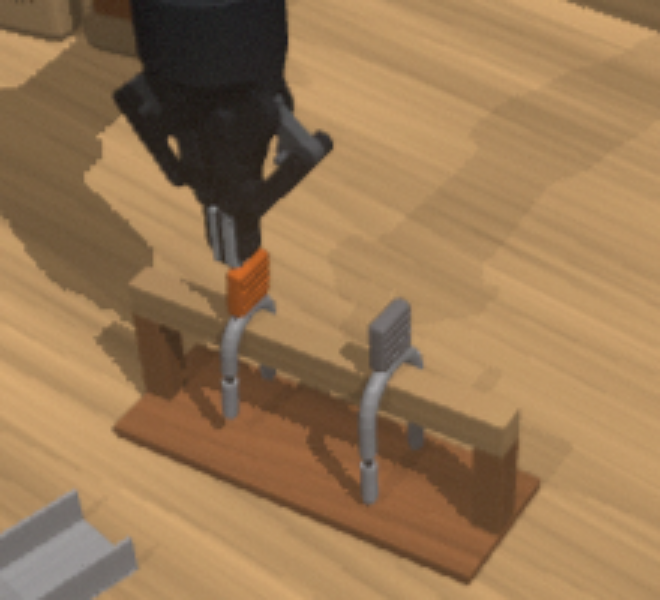

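Missed: the fingers shut to 0 mm. The zoom shows the shut fingertips at about (225,235), behind the grip at (250,283) as seen from the camera, and both U-bolts still hang. I'll measure where the fingers are relative to the grip.

View pics/wrist3.png

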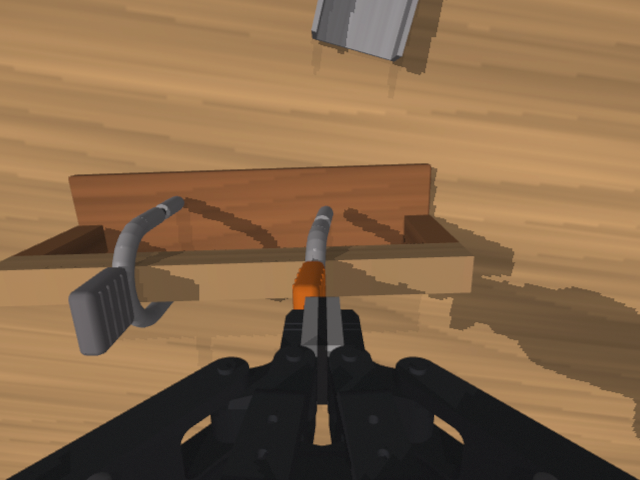

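Run:
```python
from m import *
d=grab('top','top3'); 
im=cv2.cvtColor(d['image'],cv2.COLOR_RGB2BGR);cv2.imwrite('pics/z5.png',cv2.resize(im[200:360,300:520],None,fx=3.4,fy=3.4))
for n in('top3','scene3','wrist3'):
    d=load(n);C=cloud(d);hsv=cv2.cvtColor(d['image'],cv2.COLOR_RGB2HSV)
    m=(hsv[...,0]<14)&(hsv[...,1]>190)&(C[...,2]>.1)&(C[...,2]<.16)&(C[...,1]<-.2)&(C[...,1]>-.3)&(C[...,0]>.45)&(C[...,0]<.6)
    P=C[m]
    if len(P): print(n,len(P),P.mean(0).round(4),P.min(0).round(4),P.max(0).round(4))
    m=(C[...,2]>.145)&(C[...,2]<.17)&(C[...,1]<-.15)&(C[...,1]>-.35)&(C[...,0]>.4)&(C[...,0]<.65)
    P=C[m]
    if len(P): print(n,'fingers',len(P),P.mean(0).round(4),P.min(0).round(4),P.max(0).round(4))
```

```text
top3 4 [ 0.555  -0.2402  0.134 ] [ 0.5542 -0.243   0.1288] [ 0.5553 -0.2354  0.1366]
top3 fingers 5 [ 0.5528 -0.2401  0.1532] [ 0.552  -0.2407  0.1495] [ 0.5534 -0.2395  0.1583]
scene3 163 [ 0.543  -0.2407  0.1265] [ 0.527  -0.2457  0.1079] [ 0.556  -0.2352  0.1388]
scene3 fingers 208 [ 0.5476 -0.2449  0.1582] [ 0.5324 -0.2649  0.1451] [ 0.5554 -0.2356  0.1697]
wrist3 1092 [ 0.5526 -0.2421  0.1289] [ 0.5412 -0.2501  0.1096] [ 0.556  -0.2357  0.1458]
wrist3 fingers 2660 [ 0.5516 -0.2477  0.1585] [ 0.547  -0.2615  0.145 ] [ 0.5549 -0.2344  0.17  ]
```

View pics/z5.png

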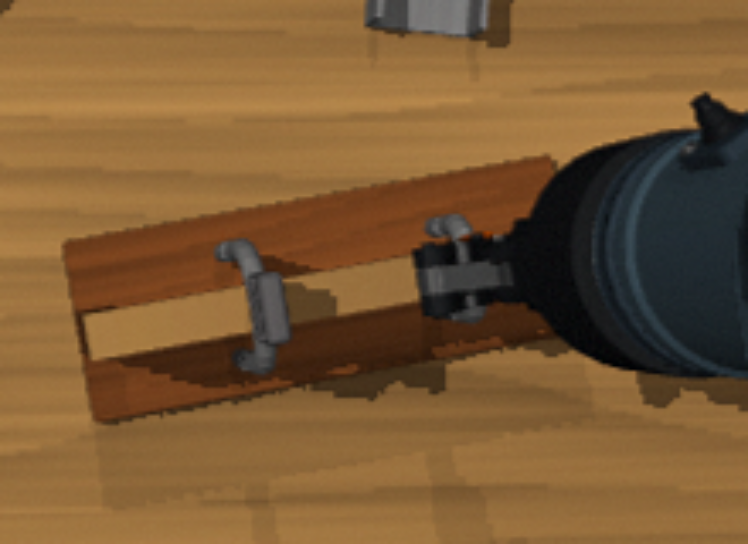

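```bash
python3 - <<'E'
from m import *
d=load('scene3');C=cloud(d);hsv=cv2.cvtColor(d['image'],cv2.COLOR_RGB2HSV)
for v in range(126,172,3):
    print(v,' '.join(f"{u}:{C[v,u][0]*1e3:.0f},{C[v,u][1]*1e3:.0f},{C[v,u][2]*1e3:.0f},h{hsv[v,u][0]}s{hsv[v,u][1]}" for u in range(248,276,4)))
E
python3 - <<'E'
import cv2
im=cv2.imread('pics/scene3.png');cv2.imwrite('pics/z6.png',cv2.resize(im[115:205,225:295],None,fx=6.6,fy=6.6,interpolation=cv2.INTER_CUBIC))
E
```

```text
126 248:554,-257,181,h15s79 252:549,-252,180,h16s91 256:551,-240,187,h9s74 260:548,-235,188,h13s76 264:551,-222,195,h12s81 268:549,-216,197,h15s78 272:547,-209,199,h16s90
129 248:550,-262,171,h14s92 252:551,-250,177,h17s21 256:553,-239,183,h10s64 260:547,-236,181,h9s74 264:552,-222,190,h11s69 268:550,-215,192,h12s77 272:358,-402,-1,h16s115
132 248:551,-261,166,h15s104 252:553,-250,172,h13s50 256:549,-244,173,h6s18 260:547,-237,174,h17s91 264:538,-238,169,h17s87 268:374,-399,1,h16s117 272:367,-394,-0,h16s117
135 248:552,-261,160,h15s106 252:552,-251,165,h17s35 256:551,-243,168,h15s10 260:546,-239,168,h14s92 264:539,-237,164,h14s112 268:383,-391,3,h16s116 272:376,-385,1,h17s117
138 248:416,-417,2,h17s107 252:552,-252,159,h20s30 256:553,-242,164,h10s7 260:547,-239,162,h16s71 264:539,-238,158,h10s59 268:389,-385,1,h16s118 272:381,-381,-2,h17s117
141 248:421,-412,-0,h17s117 252:553,-252,153,h9s19 256:550,-246,154,h12s13 260:548,-239,156,h14s75 264:539,-239,151,h10s53 268:395,-379,0,h16s117 272:390,-373,-0,h16s115
144 248:429,-405,-0,h17s118 252:553,-253,147,h17s18 256:552,-245,150,h15s11 
[... 949 characters left out ...]
,-333,-1,h16s116
162 248:548,-274,95,h16s118 252:544,-268,95,h16s117 256:554,-247,112,h12s177 260:552,-240,114,h11s191 264:540,-243,106,h11s93 268:529,-244,98,h10s25 272:441,-326,-0,h16s114
165 248:553,-270,94,h17s117 252:550,-263,95,h16s116 256:546,-257,96,h15s113 260:551,-242,107,h11s126 264:537,-246,95,h17s99 268:534,-240,97,h16s119 272:527,-237,94,h17s119
168 248:553,-271,86,h17s115 252:551,-263,89,h16s120 256:556,-247,101,h10s12 260:552,-241,102,h15s8 264:543,-241,95,h16s117 268:539,-235,96,h17s117 272:535,-229,97,h16s118
171 248:555,-270,81,h16s120 252:552,-263,83,h16s112 256:560,-243,99,h0s6 260:549,-245,90,h14s54 264:547,-237,93,h16s114 268:545,-230,96,h17s118 272:540,-225,96,h17s117
```

View pics/z6.png

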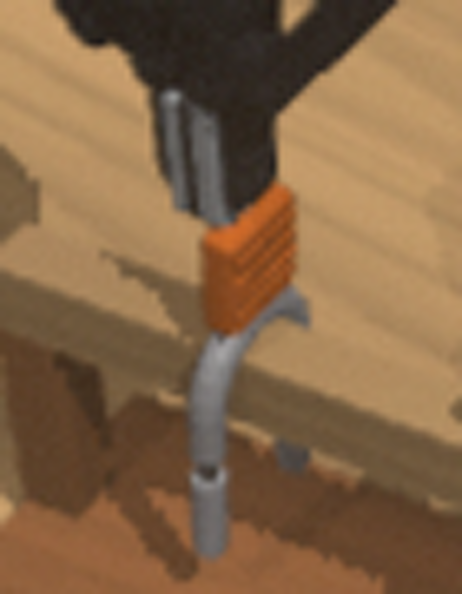

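Run:
```python
from m import *
def proj(d,p):
    T=d['T'];c=T[:3,:3].T@(np.array(p)-T[:3,3]);K=d['intrinsics'];return (K[0,0]*c[0]/-c[2]+K[0,2],K[1,1]*-c[1]/-c[2]+K[1,2])
for n in('wrist3','scene3','top3'):
    d=load(n)
    for z in(.108,.127,.14,.15): print(n,z,np.round(proj(d,(.5433,-.2497,z)),1))
d=load('wrist3');C=cloud(d)
for v in range(285,360,5): print(v,[tuple((C[v,u]*1e3).round().astype(int)) for u in(296,305,314,320,326,335,345)])
```

```text
wrist3 0.108 [323.6 284.5]
wrist3 0.127 [323.8 302.8]
wrist3 0.14 [323.9 317.7]
wrist3 0.15 [324.1 330.8]
scene3 0.108 [259.5 160.3]
scene3 0.127 [258.6 151.4]
scene3 0.14 [257.9 145.2]
scene3 0.15 [257.3 140.3]
top3 0.108 [442.6 276.7]
top3 0.127 [446.8 276.5]
top3 0.14 [449.8 276.4]
top3 0.15 [452.2 276.3]
285 [(np.int64(554), np.int64(-237), np.int64(136)), (np.int64(555), np.int64(-241), np.int64(136)), (np.int64(555), np.int64(-244), np.int64(135)), (np.int64(553), np.int64(-247), np.int64(132)), (np.int64(537), np.int64(-252), np.int64(95)), (np.int64(538), np.int64(-256), np.int64(95)), (np.int64(539), np.int64(-261), np.int64(96))]
290 [(np.int64(552), np.int64(-237), np.int64(136)), (np.int64(553), np.int64(-241), np.int64(138)), (np.int64(554), np.int64(-244), np.int64(138)), (np.int64(551), np.int64(-247), np.int64(132)), (np.int64(534), np.int64(-252), np.int64(95)), (np.int64(535), np.int64(-257), np.int64(94)), (np.int64(536), np.int64(-262), np.int64(95))]
295 [(np.int64(550), np.int64(-237), np.int64(137)), (np.int64(551), np.int64(-241), np.int64(138)), (np.int64(552
[... 3612 characters left out ...]
), np.int64(178))]
350 [(np.int64(555), np.int64(-240), np.int64(181)), (np.int64(554), np.int64(-242), np.int64(181)), (np.int64(552), np.int64(-245), np.int64(176)), (np.int64(552), np.int64(-247), np.int64(176)), (np.int64(552), np.int64(-249), np.int64(175)), (np.int64(554), np.int64(-251), np.int64(179)), (np.int64(557), np.int64(-254), np.int64(182))]
355 [(np.int64(555), np.int64(-240), np.int64(184)), (np.int64(554), np.int64(-243), np.int64(182)), (np.int64(554), np.int64(-245), np.int64(182)), (np.int64(550), np.int64(-247), np.int64(176)), (np.int64(549), np.int64(-249), np.int64(175)), (np.int64(555), np.int64(-251), np.int64(182)), (np.int64(557), np.int64(-254), np.int64(185))]
```

Run:
```python
from m import *
for n,tz,txy in(('wrist2',.2408,(.5415,-.2515)),('wrist3',.1079,(.5433,-.2497)),('wrist0',.2,(.2664,-.592))):
    d=load(n);C=cloud(d)
    # near camera pixels (fingers): camera-depth <.3 
    m=(d['depth']>0.05)&(C[...,2]>tz-.01)&(C[...,2]<tz+.15)&(np.hypot(C[...,0]-txy[0],C[...,1]-txy[1])<.09)
    if n=='wrist3': m&=C[...,2]>.142
    P=C[m];g=m.nonzero()
    R=d['T'];print(n,len(P),'min dz',np.percentile(P[:,2]-tz,[0,.1,1,5]).round(4),'camera rel',(R[:3,3]-[*txy,tz]).round(4))
```

```text
wrist2 50930 min dz [0.0428 0.0441 0.0483 0.0586] camera rel [0.0782 0.0116 0.1726]
wrist3 54171 min dz [0.0341 0.0357 0.0422 0.0614] camera rel [0.0772 0.0111 0.1729]
wrist0 50941 min dz [0.0422 0.0438 0.0482 0.0585] camera rel [0.0714 0.0326 0.1725]
```

In all three views the fingertips are really at z ≈ 0.142, about 34 mm above the reported TCP. They closed just over the grip and dragged it about 9 mm along the bar. I'll open, rise and measure again, then trust the vision-based tip height and check it with small force-watched steps.

>>> drive_tool:
  series:
    - {"x": 0, "y": 0, "z": -0.02, "ax": 0, "ay": 0, "az": 0, "hand": 1}
    - {"x": 0, "y": 0, "z": -0.05, "ax": 0, "ay": 0, "az": 0, "hand": 0}
    - {"x": 0, "y": 0, "z": -0.08, "ax": 0, "ay": 0, "az": 0, "hand": -1}
    - {"x": 0, "y": 0, "z": -0.1, "ax": 0, "ay": 0, "az": 0, "hand": -1}
    - {"x": 0, "y": 0, "z": -0.1, "ax": 0, "ay": 0, "az": 0, "hand": -1}
    - {"x": 0, "y": 0, "z": -0.1, "ax": 0, "ay": 0, "az": 0, "hand": -1}

```text
time_s: 3.48
tcp_pos: [0.5428, -0.2497, 0.2079]
orientation: [0.0, 0.998, 0.066, 0.001]
ft_force: [0.1, 0.2, -0.8]
opening: 0.0604
```

Run:
```python
from m import *
d=grab('wrist','wrist4');s=grab('scene','scene4')
for n in('wrist4','scene4'):
    C=cloud(load(n))
    m=(C[...,2]>.132)&(C[...,2]<.15)&(C[...,1]<-.2)&(C[...,1]>-.3)&(C[...,0]>.5)&(C[...,0]<.58)
    P=C[m];r=cv2.minAreaRect((P[:,:2]*1e4).astype(np.float32)); print(n,len(P),np.array(r[0])/1e4,np.array(r[1])/10,r[2],np.median(P[:,2]))
go([.542,-.241,.2],.13)
im=cv2.imread('pics/scene4.png');cv2.imwrite('pics/z7.png',cv2.resize(im[0:300,150:450],None,fx=2,fy=2))
```

```text
wrist4 756 [ 0.53911577 -0.24637148] [29.80249939 11.95704498] 9.353381156921387 0.13769870462205225
scene4 101 [ 0.53875313 -0.24706006] [28.93421936 12.01970139] 10.348264694213867 0.137517212407826
t 3.5833 tcp [ 0.5409 -0.2489  0.2052] yaw 0.1329 ft [-0.18  0.63 -0.34] open 0.0743
rel [ 0.0021 -0.0077  0.0052] [-0.0017  0.0032  0.0029] q [ 0.5   0.29 -0.16  1.72  0.05  1.14 -1.12]
```

View pics/wrist4.png

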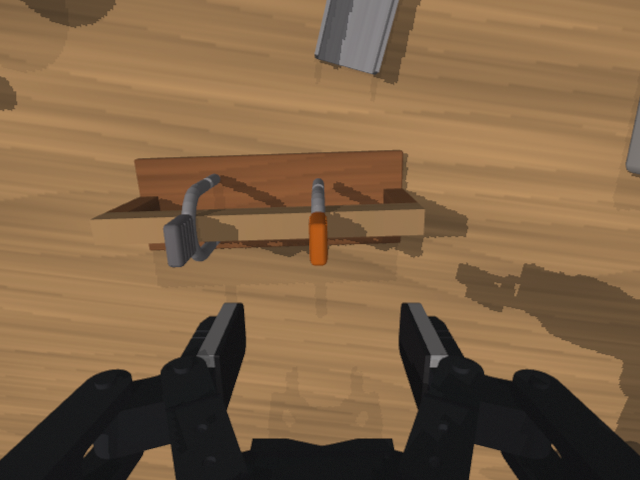

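View pics/z7.png

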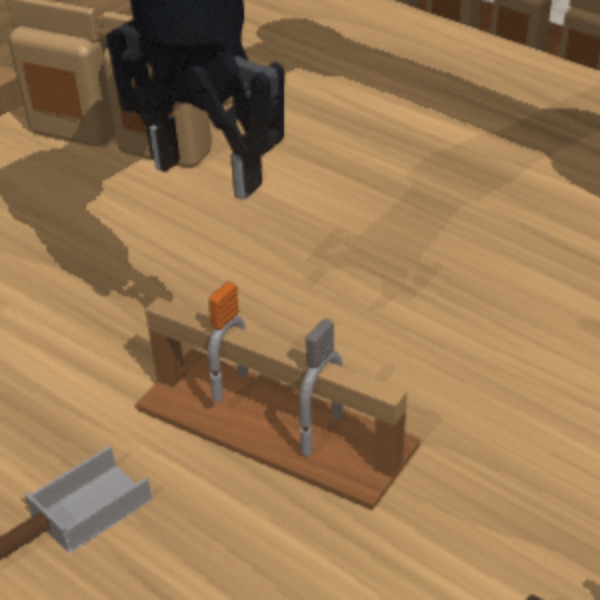

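The wrist view shows the grip back upright at (319,238), and 3D puts it at (0.539, -0.2467) with yaw about 0.15. Going down to where the real tips straddle it, slowly.

>>> drive_tool:
  series:
    - {"x": -0.002, "y": -0.003, "z": 0.03, "ax": 0, "ay": 0, "az": -0.02, "hand": -1}
    - {"x": -0.0025, "y": -0.003, "z": 0.06, "ax": 0, "ay": 0, "az": -0.02, "hand": -1}
    - {"x": -0.0025, "y": -0.003, "z": 0.085, "ax": 0, "ay": 0, "az": -0.02, "hand": -1}
    - {"x": -0.0025, "y": -0.003, "z": 0.1, "ax": 0, "ay": 0, "az": -0.02, "hand": -1}
    - {"x": -0.0025, "y": -0.003, "z": 0.107, "ax": 0, "ay": 0, "az": -0.02, "hand": -1}
    - {"x": -0.0025, "y": -0.003, "z": 0.112, "ax": 0, "ay": 0, "az": -0.02, "hand": -1}
    - {"x": -0.0025, "y": -0.003, "z": 0.114, "ax": 0, "ay": 0, "az": -0.02, "hand": -1}
    - {"x": -0.0025, "y": -0.003, "z": 0.114, "ax": 0, "ay": 0, "az": -0.02, "hand": -1}

```text
time_s: 4.25
tcp_pos: [0.5396, -0.2468, 0.093]
orientation: [-0.0, 0.997, 0.076, -0.0]
ft_force: [0.3, 0.4, -0.2]
opening: 0.0852
```

Run:
```python
from m import *
s=grab('scene','scene5')
go([.539,-.2467,.074],.15)
im=cv2.imread('pics/scene5.png');cv2.imwrite('pics/z8.png',cv2.resize(im[70:250,180:360],None,fx=3.3,fy=3.3))
```

```text
t 4.3 tcp [ 0.5402 -0.247   0.0938] yaw 0.1528 ft [-0.18 -0.37  0.84] open 0.0856
rel [-0.0012 -0.0005  0.0198] [ 0.0006 -0.0011  0.0028] q [ 0.49  0.4  -0.16  1.82  0.08  0.93 -1.12]
```

View pics/z8.png

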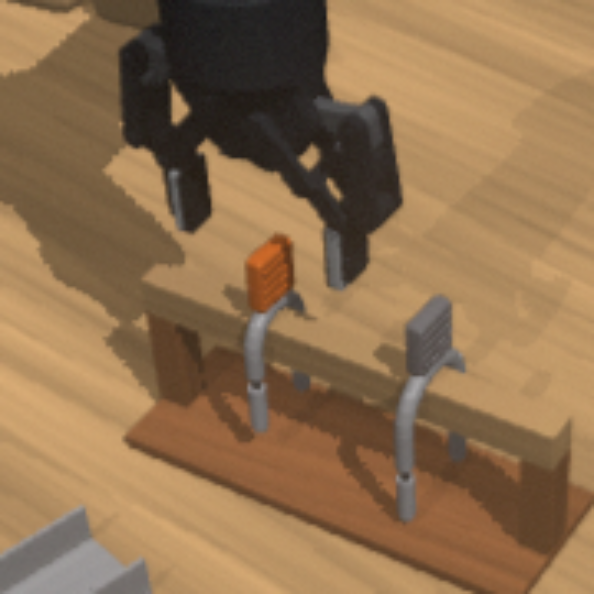

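The fingers are open either side of the grip (tips at about (185,225) and (340,285) in the zoom, still near its top), with no contact force. Going 20 mm further down, then closing.

>>> drive_tool:
  newtons: 60
  series:
    - {"x": -0.0005, "y": 0, "z": 0.008, "ax": 0, "ay": 0, "az": 0, "hand": -1}
    - {"x": -0.0005, "y": 0, "z": 0.015, "ax": 0, "ay": 0, "az": 0, "hand": -1}
    - {"x": -0.0005, "y": 0, "z": 0.02, "ax": 0, "ay": 0, "az": 0, "hand": -0.5}
    - {"x": -0.0005, "y": 0, "z": 0.02, "ax": 0, "ay": 0, "az": 0, "hand": 0}
    - {"x": -0.0005, "y": 0, "z": 0.02, "ax": 0, "ay": 0, "az": 0, "hand": 0.4}
    - {"x": -0.0005, "y": 0, "z": 0.02, "ax": 0, "ay": 0, "az": 0, "hand": 0.6}
    - {"x": -0.0005, "y": 0, "z": 0.02, "ax": 0, "ay": 0, "az": 0, "hand": 0.8}
    - {"x": -0.0005, "y": 0, "z": 0.02, "ax": 0, "ay": 0, "az": 0, "hand": 1}
    - {"x": -0.0005, "y": 0, "z": 0.02, "ax": 0, "ay": 0, "az": 0, "hand": 1}
    - {"x": -0.0005, "y": 0, "z": 0.02, "ax": 0, "ay": 0, "az": 0, "hand": 1}
    - {"x": -0.0005, "y": 0, "z": 0.02, "ax": 0, "ay": 0, "az": 0, "hand": 1}

```text
time_s: 5.22
tcp_pos: [0.5394, -0.2472, 0.0735]
orientation: [0.0, 0.997, 0.076, 0.0]
ft_force: [-0.4, -0.6, 0.8]
opening: 0.0104
```

Run:
```python
from m import *
s=grab('scene','scene6')
go([.54,-.2467,.2],.15)
im=cv2.imread('pics/scene6.png');cv2.imwrite('pics/z9.png',cv2.resize(im[70:250,180:360],None,fx=3.3,fy=3.3))
```

```text
t 5.2667 tcp [ 0.5394 -0.2472  0.0735] yaw 0.1528 ft [ 1.42 -0.42  0.58] open 0.01
rel [ 0.0007 -0.0003 -0.1265] [ 0.0006 -0.0008  0.0028] q [ 0.49  0.43 -0.16  1.83  0.09  0.89 -1.13]
```

View pics/z9.png

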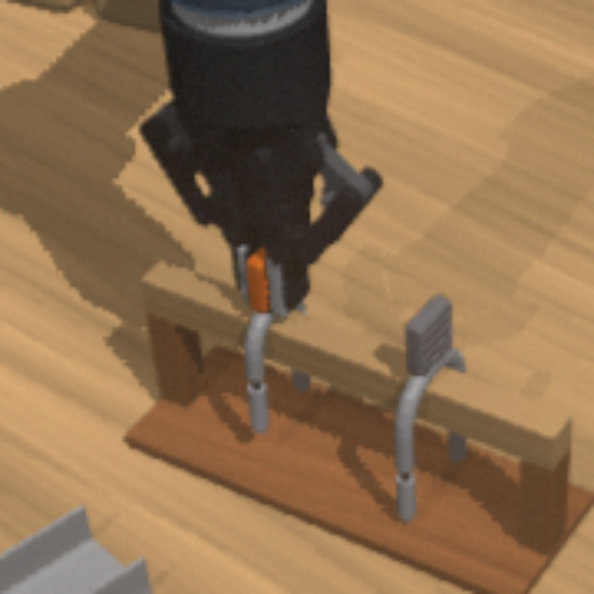

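Gripped: the opening is 10 mm on the 11 mm grip, and the zoom shows orange between the pads. Lifting straight up.

>>> drive_tool:
  series:
    - {"x": 0, "y": 0, "z": -0.01, "ax": 0, "ay": 0, "az": 0, "hand": 1}
    - {"x": 0, "y": 0, "z": -0.025, "ax": 0, "ay": 0, "az": 0, "hand": 1}
    - {"x": 0, "y": 0, "z": -0.045, "ax": 0, "ay": 0, "az": 0, "hand": 1}
    - {"x": 0, "y": 0, "z": -0.07, "ax": 0, "ay": 0, "az": 0, "hand": 1}
    - {"x": 0, "y": 0, "z": -0.095, "ax": 0, "ay": 0, "az": 0, "hand": 1}
    - {"x": 0, "y": 0, "z": -0.12, "ax": 0, "ay": 0, "az": 0, "hand": 1}
    - {"x": 0, "y": 0, "z": -0.14, "ax": 0, "ay": 0, "az": 0, "hand": 1}
    - {"x": 0, "y": 0, "z": -0.145, "ax": 0, "ay": 0, "az": 0, "hand": 1}
    - {"x": 0, "y": 0, "z": -0.145, "ax": 0, "ay": 0, "az": 0, "hand": 1}

```text
time_s: 6.02
tcp_pos: [0.5403, -0.2472, 0.2204]
orientation: [0.001, 0.997, 0.076, 0.002]
ft_force: [0.7, 0.0, -0.9]
opening: 0.0102
```

Run:
```python
from m import *
s=grab('scene','scene7');w=grab('wrist','wrist7')
go([.6086,.2027,.215],.089)
im=cv2.imread('pics/scene7.png');cv2.imwrite('pics/z10.png',cv2.resize(im[0:220,150:400],None,fx=2.6,fy=2.6))
```

```text
t 6.1167 tcp [ 0.538  -0.2465  0.2169] yaw 0.1529 ft [-0.31 -0.08 -1.18] open 0.0099
rel [ 0.1382 -0.4332  0.0021] [-0.0011  0.0019  0.0639] q [ 0.5   0.27 -0.17  1.72  0.05  1.16 -1.1 ]
```

View pics/z10.png

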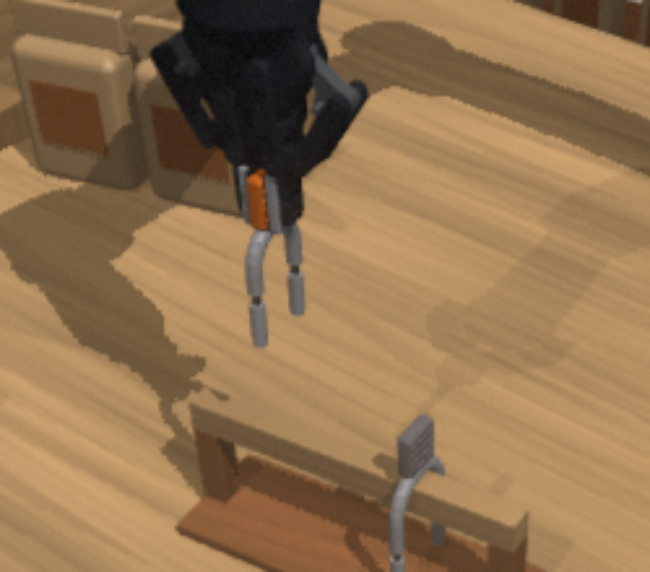

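View pics/wrist7.png

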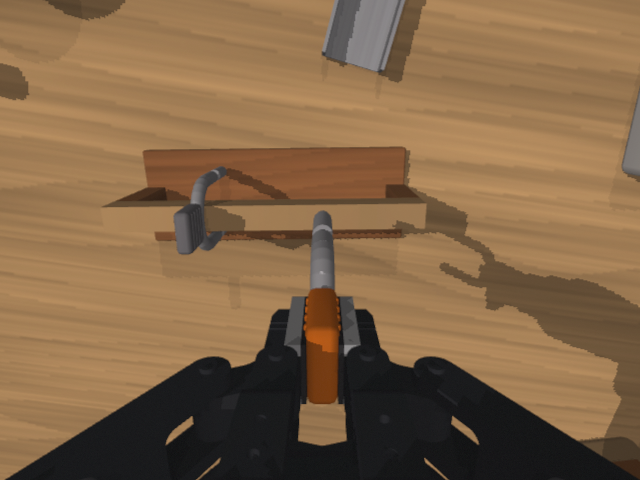

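The U-bolt hangs upright and centred in the jaws, with the front leg at (322,215). I'll measure its offset from the TCP in both views before moving across.

```bash
cat >> m.py <<'E'
def held(n,tcp,yaw):
    d=load(n);C=cloud(d);hsv=cv2.cvtColor(d['image'],cv2.COLOR_RGB2HSV)
    ex=np.array([np.cos(yaw),np.sin(yaw)]);ey=np.array([-np.sin(yaw),np.cos(yaw)])
    rel=C-np.array(tcp);X=rel[...,:2]@ex;Y=rel[...,:2]@ey;Z=rel[...,2]
    near=(abs(X)<.06)&(abs(Y)<.05)&(Z<.1)&(Z>-.06)
    o=near&(hsv[...,0]<16)&(hsv[...,1]>170)
    print(n,'orange',o.sum(),'X',np.percentile(X[o],[1,99]).round(4),'Y',np.percentile(Y[o],[1,50,99]).round(4),'Z',np.percentile(Z[o],[1,99]).round(4))
    l=near&(Z<.025)&(hsv[...,1]<90)
    for s,t in(('front',l&(X>0)),('back',l&(X<0))):
        if t.sum()>5: print(' leg',s,t.sum(),'X',np.percentile(X[t],[2,98]).round(4),'Y',np.percentile(Y[t],[2,98]).round(4),'Zmin',np.percentile(Z[t],[0,2]).round(4))
        for zl in(-.04,-.02,0,):
            k=t&(Z>zl)&(Z<zl+.02)
            if k.sum()>5: print('    z',zl,X[k].mean().round(4),np.percentile(Y[k],[3,97]).round(4))
E
python3 - <<'E'
from m import *
for n in('scene7','wrist7'): held(n,[.539,-.247,.2185],.153)
E
```

```text
scene7 orange 139 X [0.0018 0.0167] Y [-0.0052  0.0011  0.0056] Z [0.0379 0.0681]
 leg front 215 X [0.0181 0.0279] Y [-0.0044  0.0043] Zmin [-0.0392 -0.0369]
    z -0.04 0.0252 [-0.0044  0.0041]
    z -0.02 0.0246 [-0.003   0.0037]
    z 0 0.0242 [-0.0041  0.0043]
 leg back 192 X [-0.0199 -0.011 ] Y [-0.0041  0.0047] Zmin [-0.0397 -0.0372]
    z -0.04 -0.0145 [-0.0038  0.0039]
    z -0.02 -0.0155 [-0.0053  0.0038]
    z 0 -0.0154 [-0.0027  0.0045]
wrist7 orange 3630 X [-0.0137  0.0152] Y [-0.0046  0.001   0.0068] Z [0.0377 0.0655]
 leg front 1161 X [0.0181 0.0272] Y [-0.0036  0.0059] Zmin [-0.0411 -0.0338]
    z -0.04 0.0262 [-0.0036  0.0056]
    z -0.02 0.0252 [-0.0034  0.0056]
    z 0 0.0243 [-0.0036  0.0057]
```

>>> drive_tool:
  series:
    - {"x": 0.004, "y": -0.012, "z": 0, "ax": 0, "ay": 0, "az": 0, "hand": 1}
    - {"x": 0.012, "y": -0.037, "z": 0, "ax": 0, "ay": 0, "az": 0.01, "hand": 1}
    - {"x": 0.023, "y": -0.072, "z": 0, "ax": 0, "ay": 0, "az": 0.02, "hand": 1}
    - {"x": 0.034, "y": -0.107, "z": 0, "ax": 0, "ay": 0, "az": 0.03, "hand": 1}
    - {"x": 0.045, "y": -0.143, "z": 0, "ax": 0, "ay": 0, "az": 0.04, "hand": 1}
    - {"x": 0.056, "y": -0.178, "z": 0, "ax": 0, "ay": 0, "az": 0.05, "hand": 1}
    - {"x": 0.067, "y": -0.213, "z": 0, "ax": 0, "ay": 0, "az": 0.064, "hand": 1}
    - {"x": 0.078, "y": -0.248, "z": 0, "ax": 0, "ay": 0, "az": 0.064, "hand": 1}
    - {"x": 0.089, "y": -0.283, "z": 0, "ax": 0, "ay": 0, "az": 0.064, "hand": 1}
    - {"x": 0.1, "y": -0.318, "z": 0, "ax": 0, "ay": 0, "az": 0.064, "hand": 1}
    - {"x": 0.11, "y": -0.352, "z": 0, "ax": 0, "ay": 0, "az": 0.064, "hand": 1}
    - {"x": 0.12, "y": -0.384, "z": 0, "ax": 0, "ay": 0, "az": 0.064, "hand": 1}
    - {"x": 0.128, "y": -0.41, "z": 0, "ax": 0, "ay": 0, "az": 0.064, "hand": 1}
    - {"x": 0.133, "y": -0.426, "z": 0, "ax": 0, "ay": 0, "az": 0.064, "hand": 1}
    - {"x": 0.1355, "y": -0.434, "z": 0, "ax": 0, "ay": 0, "az": 0.064, "hand": 1}
    - {"x": 0.1355, "y": -0.434, "z": 0, "ax": 0, "ay": 0, "az": 0.064, "hand": 1}
    - {"x": 0.1355, "y": -0.434, "z": 0, "ax": 0, "ay": 0, "az": 0.064, "hand": 1}

```text
time_s: 7.53
tcp_pos: [0.6059, 0.2021, 0.2167]
orientation: [0.001, 0.999, 0.045, -0.001]
ft_force: [0.9, 0.1, -0.9]
opening: 0.0101
```

Run:
```python
from m import *
s=grab('scene','scene8');w=grab('wrist','wrist8')
t=bot.get_state()['tcp_pos']
go([.607,.2025,.218],.089)
for n in('scene8','wrist8'): held(n,t,.089)
```

```text
t 7.6333 tcp [0.6069 0.1999 0.2173] yaw 0.0857 ft [ 0.02  0.54 -0.49] open 0.0102
rel [ 0.0003 -0.0026 -0.0007] [ 0.0021  0.0014 -0.0033] q [-0.08  0.38 -0.39  1.59  0.15  1.2  -1.98]
scene8 orange 378 X [-0.0138  0.0144] Y [-0.003   0.0023  0.0074] Z [0.0353 0.065 ]
 leg front 388 X [0.0162 0.026 ] Y [-0.0031  0.0062] Zmin [-0.0418 -0.0389]
    z -0.04 0.024 [-0.0031  0.0059]
    z -0.02 0.0229 [-0.0031  0.0059]
    z 0 0.0225 [-0.0028  0.0062]
 leg back 82 X [-0.0221 -0.0147] Y [0.0028 0.0061] Zmin [-0.043  -0.0405]
    z -0.04 -0.0165 [0.0028 0.0059]
    z -0.02 -0.0181 [0.0031 0.0062]
    z 0 -0.0173 [0.0041 0.0059]
wrist8 orange 3636 X [-0.014   0.0149] Y [-0.0041  0.0016  0.0072] Z [0.0375 0.0654]
 leg front 1188 X [0.0174 0.0267] Y [-0.0032  0.0063] Zmin [-0.0401 -0.0346]
    z -0.04 0.0257 [-0.0032  0.006 ]
    z -0.02 0.0247 [-0.0031  0.006 ]
    z 0 0.0239 [-0.0031  0.0061]
```

View pics/scene8.png

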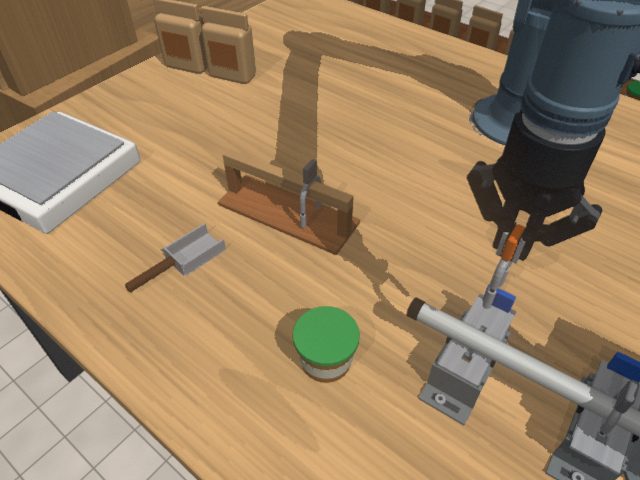

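View pics/wrist8.png

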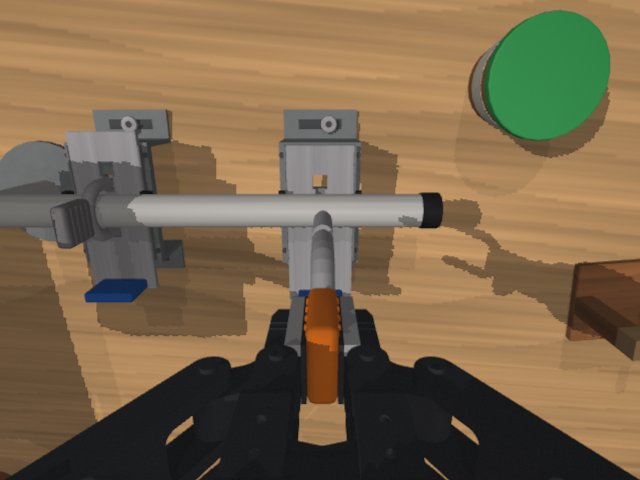

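The wrist view shows the far hole at (320,181), the leg tip at (322,215) and the clamp straight below, so we are close to aligned. Next I'll measure the clamp and the U-bolt in the same pictures.

```bash
cat > rel.py <<'E'
from m import *
from scipy.optimize import least_squares
def meas(n,tcp,excl=True):
    d=load(n);C=cloud(d);hsv=cv2.cvtColor(d['image'],cv2.COLOR_RGB2HSV)
    m=(C[...,2]>.083)&(C[...,2]<.095)&(C[...,0]>.57)&(C[...,0]<.64)&(C[...,1]>0.09)&(C[...,1]<.34)
    if excl: m&=abs(C[...,1]-.2)>.03
    P=C[m]
    f=lambda p:(np.hypot((P[:,0]-p[0]-p[1]*(P[:,1]-.2))*np.cos(np.arctan(p[1])),P[:,2]-p[2])-.0135)
    r=least_squares(f,[.61,-.089,.0775],loss='soft_l1',f_scale=.001);a,b,z0=r.x
    th=-np.arctan(b);ex=np.array([np.cos(th),np.sin(th)]);ey=np.array([-np.sin(th),np.cos(th)]);o=np.array([a,.2])
    print(n,'axis',a.round(4),'yaw',th.round(4),'ztop',(z0+.0135).round(4))
    X=(C[...,:2]-o)@ex;S=(C[...,:2]-o)@ey;Z=C[...,2]
    k=(Z>.056)&(Z<.064)&(X>.028)&(X<.048)&(abs(S)<.05);
    if k.sum()>50: print('  slide +x s',np.percentile(S[k],[1,99]).round(4),'mid',np.percentile(S[k],[1,99]).mean().round(4))
    vs,us=np.mgrid[0:480,0:640]
    pts=np.array([plane(d,u,v,.060)[:2] for u,v in zip(us.ravel(),vs.ravel())]).reshape(480,640,2)
    PX=(pts-o)@ex;PS=(pts-o)@ey
    k=(PX>.012)&(PX<.03)&(abs(PS)<.02)&(Z<.054)
    if k.sum(): print('  hole px',k.sum(),'X',np.percentile(PX[k],[2,98]).round(4),'S',np.percentile(PS[k],[2,98]).round(4),'mid',np.percentile(PS[k],[2,98]).mean().round(4))
    q=(Z>tcp[2]-.035)&(Z<tcp[2]+.02)&(abs(X)<.06)&(abs(S)<.04)&(hsv[...,1]<90)&(X>0)
    if q.sum(): print('  front leg',q.sum(),'X',np.percentile(X[q],[2,98]).round(4),'S',np.percentile(S[q],[2,98]).round(4),'mid',np.percentile(S[q],[2,98]).mean().round(4))
    q=(Z>tcp[2]-.035)&(Z<tcp[2]+.02)&(abs(X)<.06)&(abs(S)<.04)&(hsv[...,1]<90)&(X<0)
    if q.sum(): print('  back leg',q.sum(),'X',np.percentile(X[q],[2,98]).round(4),'S',np.percentile(S[q],[2,98]).round(4))
    q=(Z>tcp[2]+.03)&(Z<tcp[2]+.075)&(abs(X)<.05)&(abs(S)<.04)&(hsv[...,0]<16)&(hsv[...,1]>170)
    if q.sum(): print('  orange',q.sum(),'X',np.percentile(X[q],[1,99]).round(4),'S',np.percentile(S[q],[1,99]).round(4),'Z',np.percentile(Z[q],[1,99]).round(4))
E
python3 - <<'E'
from rel import *
for n in('scene8','wrist8'): meas(n,[.607,.2,.2173])
E
```

```text
scene8 axis 0.6082 yaw 0.0891 ztop 0.0906
  slide +x s [-0.0296  0.0329] mid 0.0016
  hole px 53 X [0.0147 0.0258] S [-0.004   0.0071] mid 0.0015
  front leg 310 X [0.018  0.0247] S [-0.0032  0.0061] mid 0.0015
  back leg 73 X [-0.0235 -0.0163] S [0.0029 0.0061]
  orange 378 X [-0.0151  0.0131] S [-0.0031  0.0074] Z [0.2526 0.2823]
wrist8 axis 0.6092 yaw 0.087 ztop 0.0908
  slide +x s [-0.0276  0.0352] mid 0.0038
  hole px 185 X [0.0153 0.0254] S [-0.0021  0.0088] mid 0.0034
  front leg 857 X [0.0185 0.0244] S [-0.0031  0.0063] mid 0.0016
  orange 3636 X [-0.0163  0.0127] S [-0.0041  0.0072] Z [0.2548 0.2827]
```

The two views agree within 2 mm: the U-bolt is about 1 mm short along the tube and 0.7 mm short across it. I'll correct half-way and descend astride the tube to just above the clamp top.

>>> drive_tool:
  series:
    - {"x": 0.0007, "y": -0.001, "z": 0.015, "ax": 0, "ay": 0, "az": 0.003, "hand": 1}
    - {"x": 0.0007, "y": -0.001, "z": 0.04, "ax": 0, "ay": 0, "az": 0.003, "hand": 1}
    - {"x": 0.0007, "y": -0.001, "z": 0.06, "ax": 0, "ay": 0, "az": 0.003, "hand": 1}
    - {"x": 0.0007, "y": -0.001, "z": 0.07, "ax": 0, "ay": 0, "az": 0.003, "hand": 1}
    - {"x": 0.0007, "y": -0.001, "z": 0.076, "ax": 0, "ay": 0, "az": 0.003, "hand": 1}
    - {"x": 0.0007, "y": -0.001, "z": 0.082, "ax": 0, "ay": 0, "az": 0.003, "hand": 1}
    - {"x": 0.0007, "y": -0.001, "z": 0.088, "ax": 0, "ay": 0, "az": 0.003, "hand": 1}
    - {"x": 0.0007, "y": -0.001, "z": 0.088, "ax": 0, "ay": 0, "az": 0.003, "hand": 1}

```text
time_s: 8.3
tcp_pos: [0.6074, 0.2034, 0.1297]
orientation: [0.0, 0.999, 0.043, -0.0]
ft_force: [-0.8, 0.2, -1.7]
opening: 0.0103
```

Run:
```python
from rel import *
s=grab('scene','scene9');w=grab('wrist','wrist9')
t=bot.get_state()['tcp_pos']
go([.607,.2025,.107],.089)
for n in('scene9','wrist9'): meas(n,t)
im=cv2.imread('pics/scene9.png');cv2.imwrite('pics/z11.png',cv2.resize(im[220:430,400:600],None,fx=2.8,fy=2.8))
```

```text
t 8.4 tcp [0.608  0.2039 0.1308] yaw 0.0858 ft [-0.11  1.82 -0.23] open 0.0102
rel [-0.0011  0.0014  0.0238] [-0.0003 -0.0011 -0.0032] q [-0.09  0.46 -0.38  1.67  0.19  1.05 -2.02]
scene9 axis 0.6083 yaw 0.0897 ztop 0.0906
  slide +x s [-0.0305  0.032 ] mid 0.0008
  hole px 53 X [0.0146 0.0257] S [-0.004   0.0067] mid 0.0013
  front leg 243 X [0.0188 0.026 ] S [-0.0024  0.007 ] mid 0.0023
  back leg 44 X [-0.0209 -0.0142] S [0.0042 0.0072]
  orange 286 X [-0.014   0.0147] S [-0.0019  0.0082] Z [0.167  0.1954]
wrist9 axis 0.6092 yaw 0.0876 ztop 0.0908
  slide +x s [-0.0272  0.0347] mid 0.0038
  hole px 253 X [0.0163 0.0259] S [-0.0018  0.0089] mid 0.0035
  front leg 861 X [0.02   0.0258] S [-0.0002  0.0092] mid 0.0045
  orange 3630 X [-0.015   0.0139] S [-0.0012  0.0101] Z [0.1681 0.1959]
```

View pics/z11.png

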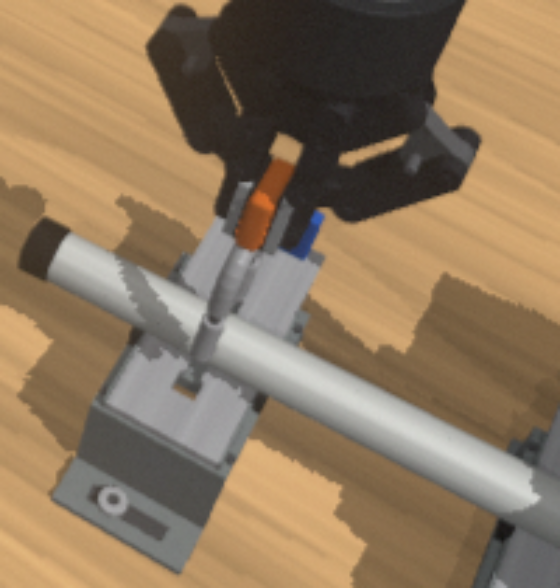

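The leg is poised just over the far hole (zoom: leg tip at (205,355), hole at (185,383)). Both views now put the leg 1 mm too far along +y, so I'll correct that and descend to just above the holes.

>>> drive_tool:
  series:
    - {"x": -0.0003, "y": 0.001, "z": 0.004, "ax": 0, "ay": 0, "az": 0, "hand": 1}
    - {"x": -0.0003, "y": 0.001, "z": 0.01, "ax": 0, "ay": 0, "az": 0, "hand": 1}
    - {"x": -0.0003, "y": 0.001, "z": 0.016, "ax": 0, "ay": 0, "az": 0, "hand": 1}
    - {"x": -0.0003, "y": 0.001, "z": 0.021, "ax": 0, "ay": 0, "az": 0, "hand": 1}
    - {"x": -0.0003, "y": 0.001, "z": 0.024, "ax": 0, "ay": 0, "az": 0, "hand": 1}
    - {"x": -0.0003, "y": 0.001, "z": 0.024, "ax": 0, "ay": 0, "az": 0, "hand": 1}

```text
time_s: 8.9
tcp_pos: [0.6063, 0.2024, 0.1046]
orientation: [0.0, 0.999, 0.043, -0.001]
ft_force: [-1.3, 0.3, -0.5]
opening: 0.0104
```

Run:
```python
from rel import *
s=grab('scene','scene10');w=grab('wrist','wrist10')
t=bot.get_state()['tcp_pos']
go([.607,.2025,.107],.089)
for n in('scene10','wrist10'): meas(n,t)
im=cv2.imread('pics/scene10.png');cv2.imwrite('pics/z12.png',cv2.resize(im[260:400,410:570],None,fx=4,fy=4))
```

```text
t 9.0 tcp [0.6071 0.2027 0.1057] yaw 0.0859 ft [-1.01  0.47 -1.02] open 0.0103
rel [-0.0001  0.0002 -0.0013] [ 0.      0.0006 -0.0031] q [-0.1   0.49 -0.37  1.69  0.2   1.01 -2.02]
scene10 axis 0.6083 yaw 0.0893 ztop 0.0906
  slide +x s [-0.0295  0.0325] mid 0.0015
  hole px 36 X [0.0184 0.0257] S [-0.0039  0.0071] mid 0.0016
  front leg 1119 X [0.0006 0.0237] S [-0.038   0.0383] mid 0.0002
  back leg 281 X [-0.0207 -0.0002] S [-0.038   0.0385]
  orange 251 X [-0.0142  0.013 ] S [-0.0028  0.0073] Z [0.1425 0.1707]
wrist10 axis 0.6092 yaw 0.0874 ztop 0.0908
  slide +x s [-0.0274  0.0341] mid 0.0034
  hole px 165 X [0.0163 0.0255] S [-0.0023  0.0091] mid 0.0034
  front leg 5392 X [0.0005 0.0241] S [-0.0383  0.0384] mid 0.0
  back leg 2034 X [-0.0127 -0.0002] S [-0.0386  0.0386]
  orange 3615 X [-0.0159  0.013 ] S [-0.0022  0.0091] Z [0.143  0.1709]
```

View pics/z12.png

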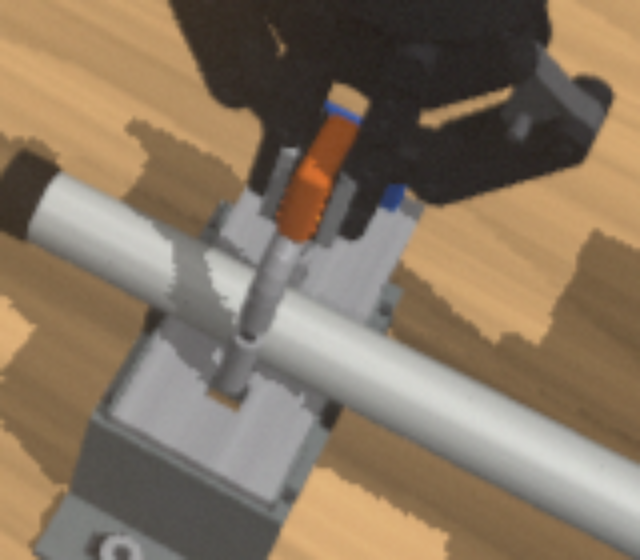

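The leg stands in line with the far hole (zoom (228,395)), aligned along the tube to within 0.5 mm in both views. Now feeling downward in small steps.

>>> drive_tool:
  series:
    - {"x": 0.0005, "y": 0, "z": 0.002, "ax": 0, "ay": 0, "az": 0, "hand": 1}
    - {"x": 0.0005, "y": 0, "z": 0.004, "ax": 0, "ay": 0, "az": 0, "hand": 1}
    - {"x": 0.0005, "y": 0, "z": 0.006, "ax": 0, "ay": 0, "az": 0, "hand": 1}
    - {"x": 0.0005, "y": 0, "z": 0.007, "ax": 0, "ay": 0, "az": 0, "hand": 1}
    - {"x": 0.0005, "y": 0, "z": 0.007, "ax": 0, "ay": 0, "az": 0, "hand": 1}

```text
time_s: 9.42
tcp_pos: [0.6075, 0.2028, 0.0987]
orientation: [0.0, 0.999, 0.043, -0.0]
ft_force: [0.3, 0.2, -1.3]
opening: 0.0098
```

>>> drive_tool:
  series:
    - {"x": 0, "y": 0, "z": 0.0015, "ax": 0, "ay": 0, "az": 0, "hand": 1}
    - {"x": 0, "y": 0, "z": 0.003, "ax": 0, "ay": 0, "az": 0, "hand": 1}
    - {"x": 0, "y": 0, "z": 0.0045, "ax": 0, "ay": 0, "az": 0, "hand": 1}
    - {"x": 0, "y": 0, "z": 0.006, "ax": 0, "ay": 0, "az": 0, "hand": 1}
    - {"x": 0, "y": 0, "z": 0.006, "ax": 0, "ay": 0, "az": 0, "hand": 1}

```text
time_s: 9.83
tcp_pos: [0.6075, 0.2026, 0.0925]
orientation: [0.0, 0.999, 0.043, -0.0]
ft_force: [0.3, 0.6, -0.8]
opening: 0.0103
```

Run:
```python
from rel import *
s=grab('scene','scene11')
t=bot.get_state()['tcp_pos']
go([.607,.2025,.0665],.089)
meas('scene11',t)
im=cv2.imread('pics/scene11.png');cv2.imwrite('pics/z13.png',cv2.resize(im[260:400,410:570],None,fx=4,fy=4))
```

```text
t 9.8833 tcp [0.6077 0.2027 0.0927] yaw 0.0859 ft [ 0.75  0.37 -0.07] open 0.01
rel [-0.0007  0.0001  0.0262] [ 0.0001  0.0003 -0.0031] q [-0.1   0.5  -0.37  1.69  0.21  0.98 -2.03]
scene11 axis 0.6083 yaw 0.0893 ztop 0.0906
  slide +x s [-0.03    0.0324] mid 0.0012
  hole px 7 X [0.0182 0.0257] S [-0.004   0.0072] mid 0.0016
  front leg 2435 X [0.0016 0.0496] S [-0.0358  0.0365] mid 0.0003
  back leg 657 X [-0.0574 -0.0004] S [-0.0361  0.0367]
  orange 246 X [-0.0132  0.0144] S [-0.0025  0.0074] Z [0.1303 0.1587]
```

View pics/z13.png

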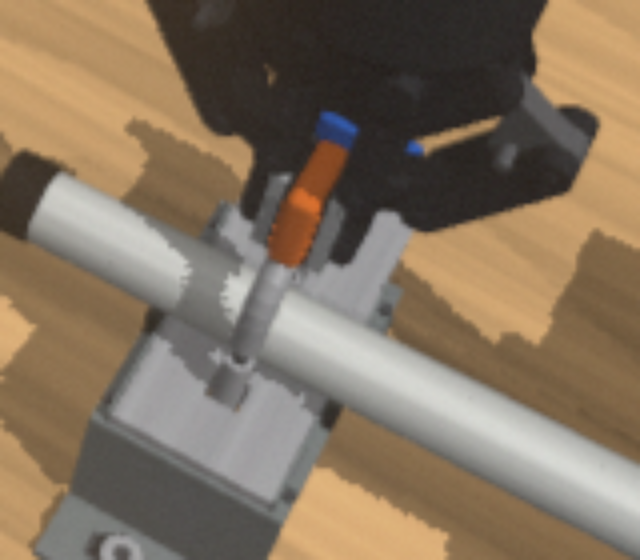

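The leg is in the hole with no contact force. Continuing down gently.

>>> drive_tool:
  series:
    - {"x": 0, "y": 0, "z": 0.002, "ax": 0, "ay": 0, "az": 0, "hand": 1}
    - {"x": 0, "y": 0, "z": 0.004, "ax": 0, "ay": 0, "az": 0, "hand": 1}
    - {"x": 0, "y": 0, "z": 0.006, "ax": 0, "ay": 0, "az": 0, "hand": 1}
    - {"x": 0, "y": 0, "z": 0.008, "ax": 0, "ay": 0, "az": 0, "hand": 1}
    - {"x": 0, "y": 0, "z": 0.0095, "ax": 0, "ay": 0, "az": 0, "hand": 1}
    - {"x": 0, "y": 0, "z": 0.0095, "ax": 0, "ay": 0, "az": 0, "hand": 1}

```text
time_s: 10.38
tcp_pos: [0.6078, 0.2031, 0.085]
orientation: [0.0, 0.999, 0.043, -0.0]
ft_force: [-2.7, -1.6, 6.7]
opening: 0.0102
```

>>> drive_tool:
  series:
    - {"x": 0, "y": 0, "z": 0.001, "ax": 0, "ay": 0, "az": 0, "hand": 1}
    - {"x": 0, "y": 0, "z": 0.002, "ax": 0, "ay": 0, "az": 0, "hand": 1}
    - {"x": 0, "y": 0, "z": 0.003, "ax": 0, "ay": 0, "az": 0, "hand": 1}
    - {"x": 0, "y": 0, "z": 0.003, "ax": 0, "ay": 0, "az": 0, "hand": 1}

```text
time_s: 10.72
tcp_pos: [0.6075, 0.2034, 0.0835]
orientation: [0.0, 0.999, 0.043, -0.0]
ft_force: [-6.1, -1.4, 12.4]
opening: 0.0105
```

>>> drive_tool:
  series:
    - {"x": -0.0007, "y": 0, "z": 0.001, "ax": 0, "ay": 0, "az": 0, "hand": 1}
    - {"x": -0.001, "y": 0, "z": 0.002, "ax": 0, "ay": 0, "az": 0, "hand": 1}
    - {"x": -0.001, "y": 0, "z": 0.003, "ax": 0, "ay": 0, "az": 0, "hand": 1}
    - {"x": -0.001, "y": 0, "z": 0.004, "ax": 0, "ay": 0, "az": 0, "hand": 1}
    - {"x": -0.001, "y": 0, "z": 0.004, "ax": 0, "ay": 0, "az": 0, "hand": 1}

```text
time_s: 11.13
tcp_pos: [0.6071, 0.2038, 0.0803]
orientation: [-0.0, 0.999, 0.043, 0.0]
ft_force: [-6.1, -1.7, 13.2]
opening: 0.0103
```

Run:
```python
from rel import *
s=grab('scene','scene12')
t=bot.get_state()['tcp_pos']
go([.607,.2025,.0665],.089)
meas('scene12',t)
im=cv2.imread('pics/scene12.png');cv2.imwrite('pics/z14.png',cv2.resize(im[260:400,410:570],None,fx=4,fy=4))
```

```text
t 11.1833 tcp [0.6071 0.2038 0.0802] yaw 0.0863 ft [-5.38  0.28 13.71] open 0.0102
rel [-0.0003  0.0013  0.0137] [-0.0004 -0.001  -0.0027] q [-0.1   0.52 -0.37  1.7   0.22  0.96 -2.04]
scene12 axis 0.6082 yaw 0.0886 ztop 0.0906
  slide +x s [-0.0292  0.0327] mid 0.0018
  hole px 9 X [0.0177 0.0253] S [-0.0041 -0.0024] mid -0.0033
  front leg 2914 X [0.0016 0.0523] S [-0.0352  0.0359] mid 0.0003
  back leg 602 X [-0.0573 -0.0004] S [-0.0363  0.0365]
  orange 245 X [-0.0139  0.0137] S [-0.0013  0.0085] Z [0.116  0.1463]
```

View pics/z14.png

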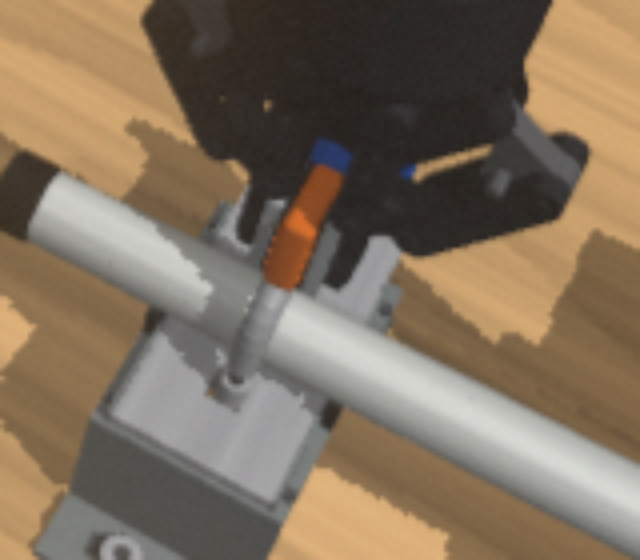

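It is sliding in against the plungers at about 13 N, as stated. The grip is at z ≈ 0.130, 15 mm from home. Continuing.

>>> drive_tool:
  series:
    - {"x": -0.0003, "y": 0.0005, "z": 0.001, "ax": 0, "ay": 0, "az": 0, "hand": 1}
    - {"x": -0.0005, "y": 0.0008, "z": 0.002, "ax": 0, "ay": 0, "az": 0, "hand": 1}
    - {"x": -0.0005, "y": 0.0008, "z": 0.003, "ax": 0, "ay": 0, "az": 0, "hand": 1}
    - {"x": -0.0005, "y": 0.0008, "z": 0.004, "ax": 0, "ay": 0, "az": 0, "hand": 1}
    - {"x": -0.0005, "y": 0.0008, "z": 0.005, "ax": 0, "ay": 0, "az": 0, "hand": 1}
    - {"x": -0.0005, "y": 0.0008, "z": 0.006, "ax": 0, "ay": 0, "az": 0, "hand": 1}
    - {"x": -0.0005, "y": 0.0008, "z": 0.006, "ax": 0, "ay": 0, "az": 0, "hand": 1}

```text
time_s: 11.77
tcp_pos: [0.6071, 0.2037, 0.074]
orientation: [-0.001, 0.999, 0.043, 0.001]
ft_force: [-3.6, -0.0, 9.3]
opening: 0.01
```

>>> drive_tool:
  series:
    - {"x": 0, "y": 0, "z": 0.001, "ax": 0, "ay": 0, "az": 0, "hand": 1}
    - {"x": 0, "y": 0, "z": 0.002, "ax": 0, "ay": 0, "az": 0, "hand": 1}
    - {"x": 0, "y": 0, "z": 0.003, "ax": 0, "ay": 0, "az": 0, "hand": 1}
    - {"x": 0, "y": 0, "z": 0.004, "ax": 0, "ay": 0, "az": 0, "hand": 1}
    - {"x": 0, "y": 0, "z": 0.005, "ax": 0, "ay": 0, "az": 0, "hand": 1}
    - {"x": 0, "y": 0, "z": 0.005, "ax": 0, "ay": 0, "az": 0, "hand": 1}

```text
time_s: 12.27
tcp_pos: [0.6073, 0.2038, 0.0698]
orientation: [-0.001, 0.999, 0.043, 0.001]
ft_force: [-4.9, -0.5, 14.5]
opening: 0.0102
```

>>> drive_tool:
  series:
    - {"x": 0, "y": 0, "z": 0.001, "ax": 0, "ay": 0, "az": 0, "hand": 1}
    - {"x": 0, "y": 0, "z": 0.002, "ax": 0, "ay": 0, "az": 0, "hand": 1}
    - {"x": 0, "y": 0, "z": 0.003, "ax": 0, "ay": 0, "az": 0, "hand": 1}
    - {"x": 0, "y": 0, "z": 0.003, "ax": 0, "ay": 0, "az": 0, "hand": 1}

```text
time_s: 12.6
tcp_pos: [0.6073, 0.2037, 0.0663]
orientation: [-0.001, 0.999, 0.043, 0.001]
ft_force: [-4.6, 0.6, 12.5]
opening: 0.0102
```

Run:
```python
from rel import *
s=grab('scene','scene13');w=grab('wrist','wrist13')
t=bot.get_state()['tcp_pos']
go([.607,.2025,.0665],.089)
meas('scene13',t);meas('wrist13',t)
```

```text
t 12.7 tcp [0.6073 0.2038 0.0663] yaw 0.0864 ft [-4.59 -0.4  12.9 ] open 0.0105
rel [-0.0004  0.0013 -0.0002] [-0.0016 -0.0025 -0.0026] q [-0.11  0.54 -0.36  1.71  0.23  0.94 -2.04]
scene13 axis 0.6082 yaw 0.0892 ztop 0.0906
  slide +x s [-0.0305  0.0327] mid 0.0011
  hole px 18 X [0.0178 0.0258] S [-0.0041  0.0068] mid 0.0014
  front leg 2712 X [0.0066 0.0525] S [-0.0324  0.0348] mid 0.0012
  back leg 263 X [-0.0536 -0.0301] S [-0.032   0.0351]
  orange 231 X [-0.0138  0.0141] S [-0.0014  0.0085] Z [0.1033 0.1327]
wrist13 axis 0.6092 yaw 0.0877 ztop 0.0908
  slide +x s [-0.0275  0.0343] mid 0.0034
  hole px 141 X [0.0167 0.0256] S [-0.002   0.0089] mid 0.0034
  front leg 16770 X [0.0092 0.0519] S [-0.0321  0.0363] mid 0.0021
  back leg 500 X [-0.0435 -0.0101] S [-0.0305  0.0372]
  orange 3614 X [-0.0154  0.0134] S [-0.0011  0.0102] Z [0.1042 0.1321]
```

About 1 mm left by both views (grip top at 0.132, 0.131 expected). Pressing in small steps until the force rises.

>>> drive_tool:
  series:
    - {"x": 0, "y": 0, "z": 0.001, "ax": 0, "ay": 0, "az": 0, "hand": 1}
    - {"x": 0, "y": 0, "z": 0.0015, "ax": 0, "ay": 0, "az": 0, "hand": 1}
    - {"x": 0, "y": 0, "z": 0.0015, "ax": 0, "ay": 0, "az": 0, "hand": 1}

```text
time_s: 12.95
tcp_pos: [0.6074, 0.2038, 0.0662]
orientation: [-0.001, 0.999, 0.043, 0.001]
ft_force: [-7.0, -2.3, 18.5]
opening: 0.0103
```

>>> drive_tool:
  series:
    - {"x": 0, "y": 0, "z": 0.001, "ax": 0, "ay": 0, "az": 0, "hand": 1}
    - {"x": 0, "y": 0, "z": 0.0015, "ax": 0, "ay": 0, "az": 0, "hand": 1}
    - {"x": 0, "y": 0, "z": 0.0015, "ax": 0, "ay": 0, "az": 0, "hand": 1}

```text
time_s: 13.2
tcp_pos: [0.6074, 0.2038, 0.0661]
orientation: [-0.0, 0.999, 0.043, 0.001]
ft_force: [-8.6, -2.2, 23.9]
opening: 0.0101
```

The descent has stopped (z steady at 0.066 while the force rose from 13 to 24 N), so it is bearing on the tube. Unloading, then opening.

>>> drive_tool:
  series:
    - {"x": 0, "y": 0, "z": -0.002, "ax": 0, "ay": 0, "az": 0, "hand": 1}
    - {"x": 0, "y": 0, "z": -0.004, "ax": 0, "ay": 0, "az": 0, "hand": 1}
    - {"x": 0, "y": 0, "z": -0.005, "ax": 0, "ay": 0, "az": 0, "hand": 1}
    - {"x": 0, "y": 0, "z": -0.005, "ax": 0, "ay": 0, "az": 0, "hand": 0.5}
    - {"x": 0, "y": 0, "z": -0.005, "ax": 0, "ay": 0, "az": 0, "hand": 0}
    - {"x": 0, "y": 0, "z": -0.005, "ax": 0, "ay": 0, "az": 0, "hand": -0.2}
    - {"x": 0, "y": 0, "z": -0.005, "ax": 0, "ay": 0, "az": 0, "hand": -0.2}
    - {"x": 0, "y": 0, "z": -0.005, "ax": 0, "ay": 0, "az": 0, "hand": -0.2}
    - {"x": 0, "y": 0, "z": -0.03, "ax": 0, "ay": 0, "az": 0, "hand": -0.2}
    - {"x": 0, "y": 0, "z": -0.06, "ax": 0, "ay": 0, "az": 0, "hand": -0.2}
    - {"x": 0, "y": 0, "z": -0.09, "ax": 0, "ay": 0, "az": 0, "hand": -0.2}
    - {"x": 0, "y": 0, "z": -0.11, "ax": 0, "ay": 0, "az": 0, "hand": 0.5}
    - {"x": 0, "y": 0, "z": -0.11, "ax": 0, "ay": 0, "az": 0, "hand": 1}
    - {"x": 0, "y": 0, "z": -0.11, "ax": 0, "ay": 0, "az": 0, "hand": 1}

```text
time_s: 14.37
tcp_pos: [0.6076, 0.2023, 0.1712]
orientation: [-0.0, 0.999, 0.043, 0.002]
ft_force: [0.6, -0.5, -0.8]
opening: 0.0155
```

```bash
cat > chk.py <<'E'
from rel import *
import sys
i=sys.argv[1]
for n in ('scene','top','wrist'):
    d=grab(n,n+i);C=cloud(d);hsv=cv2.cvtColor(d['image'],cv2.COLOR_RGB2HSV)
    m=(hsv[...,0]<16)&(hsv[...,1]>170)&(C[...,2]>.098)&(C[...,2]<.15)&(abs(C[...,0]-.608)<.04)&(abs(C[...,1]-.203)<.04)
    if m.sum():
        P=C[m];t=P[P[:,2]>np.percentile(P[:,2],99)-.004];print(n,'orange n',m.sum(),'z top',np.percentile(P[:,2],[95,99]).round(4),'mean',P.mean(0).round(4),'top xy',t[:,:2].mean(0).round(4),'range',P.min(0).round(4),P.max(0).round(4))
    for s_,c,mm in blob(d,(108,150,60),(125,255,255)):
        T=C[mm];T=T[(T[:,0]<.6)&(T[:,0]>.4)]
        if len(T): print('   blue',s_,c,'x',np.percentile(T[:,0],[2,50,98]).round(4),'y',np.percentile(T[:,1],[2,98]).round(4),'z',np.percentile(T[:,2],[2,98]).round(4))
go([.5,.195,.2],.089)
E
python3 chk.py 14; python3 -c "
import cv2
im=cv2.imread('pics/scene14.png');cv2.imwrite('pics/z15.png',cv2.resize(im[220:430,400:600],None,fx=2.8,fy=2.8))"
```

```text
scene orange n 228 z top [0.132  0.1325] mean [0.6106 0.2046 0.1258] top xy [0.608  0.2032] range [0.5927 0.1982 0.1018] [0.6217 0.209  0.1331]
   blue [488, 285, 27, 16, 114] [501.2, 292.3] x [0.5227 0.527  0.5309] y [0.1768 0.2127] z [0.0883 0.0927]
   blue [608, 353, 32, 29, 570] [625.3, 366.5] x [0.5198 0.5251 0.5277] y [0.3522 0.3872] z [0.0614 0.0919]
top orange n 272 z top [0.1322 0.1328] mean [0.605  0.2017 0.123 ] top xy [0.6049 0.2036] range [0.5919 0.1974 0.0982] [0.6201 0.2104 0.1334]
   blue [125, 288, 28, 9, 159] [138.2, 292.1] x [0.5218 0.5263 0.5306] y [0.1779 0.2149] z [0.0879 0.0932]
   blue [0, 293, 28, 8, 147] [13.9, 296.7] x [0.5172 0.5215 0.5269] y [0.3548 0.3908] z [0.0881 0.0933]
wrist orange n 1151 z top [0.1318 0.1322] mean [0.61   0.2043 0.1279] top xy [0.6076 0.2044] range [0.592  0.1974 0.1052] [0.6223 0.2109 0.1329]
   blue [48, 303, 74, 29, 1644] [85.1, 317.4] x [0.5186 0.5256 0.528 ] y [0.3534 0.3902] z [0.0627 0.0919]
   blue [321, 316, 3, 29, 87] [322.0, 330.0] x [0.5235 0.5304 0.5313] y [0.195  0.1964] z [0.0638 0.0919]
t 14.5167 tcp [0.605  0.201  0.1675] yaw 0.0857 ft [-0.34  0.51  0.29] open -0.0001
rel [-0.1053 -0.0029 -0.0322] [ 0.0011  0.0035 -0.0033] q [-0.08  0.42 -0.39  1.64  0.17  1.12 -2.  ]
```

View pics/z15.png

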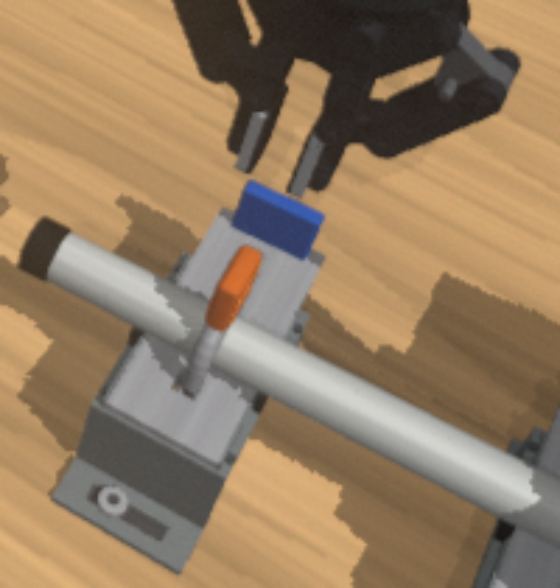

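View pics/wrist14.png

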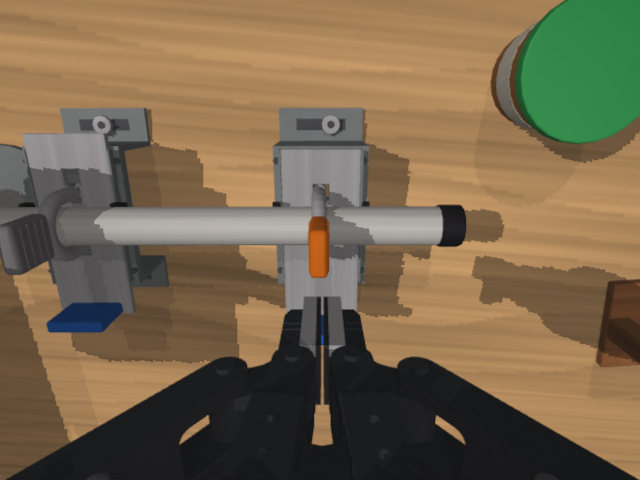

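The U-bolt is seated: upright, grip top at z ≈ 0.1315, with the grip still standing after release. The blue tab is at (501,292) in the scene view, still open at x ≈ 0.526. Now moving the shut fingers behind the tab (robot side) and down.

>>> drive_tool:
  series:
    - {"x": -0.03, "y": 0, "z": 0, "ax": 0, "ay": 0, "az": 0.003, "hand": 1}
    - {"x": -0.06, "y": 0, "z": 0, "ax": 0, "ay": 0, "az": 0.003, "hand": 1}
    - {"x": -0.09, "y": 0, "z": 0, "ax": 0, "ay": 0, "az": 0.003, "hand": 1}
    - {"x": -0.115, "y": 0, "z": 0, "ax": 0, "ay": 0, "az": 0.003, "hand": 1}
    - {"x": -0.123, "y": 0, "z": 0.02, "ax": 0, "ay": 0, "az": 0.003, "hand": 1}
    - {"x": -0.123, "y": 0, "z": 0.045, "ax": 0, "ay": 0, "az": 0.003, "hand": 1}
    - {"x": -0.123, "y": 0, "z": 0.07, "ax": 0, "ay": 0, "az": 0.003, "hand": 1}
    - {"x": -0.123, "y": 0, "z": 0.095, "ax": 0, "ay": 0, "az": 0.003, "hand": 1}
    - {"x": -0.123, "y": 0, "z": 0.115, "ax": 0, "ay": 0, "az": 0.003, "hand": 1}
    - {"x": -0.123, "y": 0, "z": 0.128, "ax": 0, "ay": 0, "az": 0.003, "hand": 1}
    - {"x": -0.123, "y": 0, "z": 0.135, "ax": 0, "ay": 0, "az": 0.003, "hand": 1}
    - {"x": -0.123, "y": 0, "z": 0.135, "ax": 0, "ay": 0, "az": 0.003, "hand": 1}

```text
time_s: 15.52
tcp_pos: [0.481, 0.1901, 0.0316]
orientation: [0.001, 0.999, 0.041, -0.003]
ft_force: [0.1, 0.9, -0.1]
opening: 0.0005
```

```bash
python3 chk.py 15; python3 -c "
import cv2
im=cv2.imread('pics/scene15.png');cv2.imwrite('pics/z16.png',cv2.resize(im[200:410,400:600],None,fx=2.8,fy=2.8))"
```

```text
scene orange n 231 z top [0.1321 0.1326] mean [0.6108 0.2046 0.1257] top xy [0.6075 0.2032] range [0.5923 0.1981 0.1019] [0.6218 0.2093 0.1331]
   blue [488, 285, 27, 16, 117] [501.1, 292.3] x [0.5223 0.5269 0.531 ] y [0.1768 0.2128] z [0.0884 0.0932]
   blue [608, 353, 32, 29, 570] [625.3, 366.5] x [0.5199 0.5251 0.5276] y [0.3525 0.3872] z [0.0615 0.0916]
top orange n 293 z top [0.1325 0.1335] mean [0.6058 0.202  0.1237] top xy [0.6065 0.2042] range [0.5919 0.1979 0.0988] [0.62   0.2114 0.1339]
   blue [125, 288, 28, 9, 160] [138.3, 292.1] x [0.5219 0.5262 0.5306] y [0.1774 0.2152] z [0.0847 0.0935]
   blue [258, 199, 127, 46, 5453] [321.2, 222.5] x [0.5222 0.5292 0.5321] y [0.1777 0.2142] z [0.0638 0.092 ]
t 15.6667 tcp [0.4842 0.1916 0.035 ] yaw 0.0829 ft [ 0.67 -0.48  0.33] open -0.0003
rel [ 0.0161 -0.0022 -0.165 ] [-0.0004 -0.0007 -0.0061] q [-0.11  0.39 -0.4   2.01  0.21  0.77 -2.12]
```

View pics/z16.png

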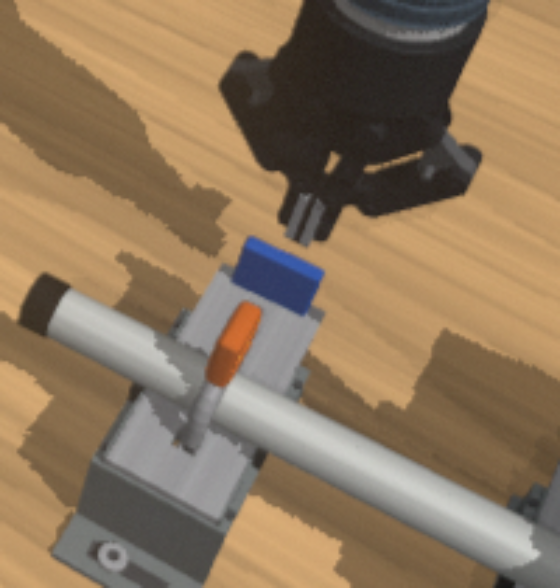

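View pics/wrist15.png

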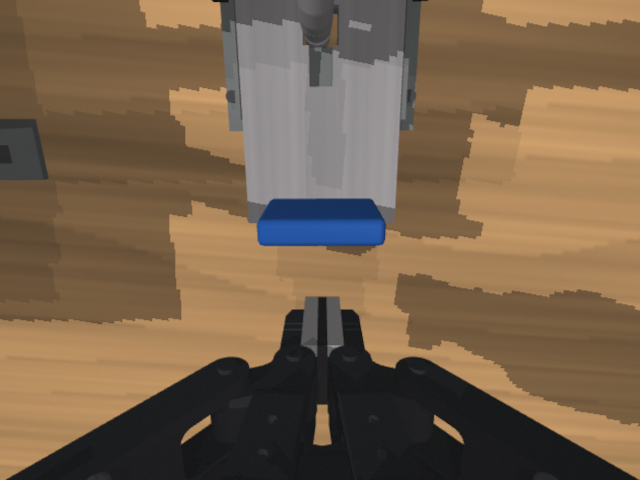

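The fingers are level with and centred behind the tab (tab at (321,222), tips at (322,300) in the wrist view), about 25 mm away. Closing in and pushing slowly.

>>> drive_tool:
  series:
    - {"x": 0.006, "y": 0, "z": 0, "ax": 0, "ay": 0, "az": 0, "hand": 1}
    - {"x": 0.013, "y": 0, "z": 0, "ax": 0, "ay": 0, "az": 0, "hand": 1}
    - {"x": 0.019, "y": 0, "z": 0, "ax": 0, "ay": 0, "az": 0, "hand": 1}
    - {"x": 0.022, "y": 0, "z": 0, "ax": 0, "ay": 0, "az": 0, "hand": 1}
    - {"x": 0.024, "y": 0, "z": 0, "ax": 0, "ay": 0, "az": 0, "hand": 1}
    - {"x": 0.026, "y": 0, "z": 0, "ax": 0, "ay": 0, "az": 0, "hand": 1}
    - {"x": 0.028, "y": 0, "z": 0, "ax": 0, "ay": 0, "az": 0, "hand": 1}
    - {"x": 0.03, "y": 0, "z": 0, "ax": 0, "ay": 0, "az": 0, "hand": 1}
    - {"x": 0.03, "y": 0, "z": 0, "ax": 0, "ay": 0, "az": 0, "hand": 1}

```text
time_s: 16.42
tcp_pos: [0.5112, 0.1936, 0.0341]
orientation: [0.001, 0.999, 0.042, -0.002]
ft_force: [-6.3, -0.5, 5.0]
opening: -0.0001
```

>>> drive_tool:
  series:
    - {"x": 0.0015, "y": 0, "z": 0, "ax": 0, "ay": 0, "az": 0, "hand": 1}
    - {"x": 0.003, "y": 0, "z": 0, "ax": 0, "ay": 0, "az": 0, "hand": 1}
    - {"x": 0.0045, "y": 0, "z": 0, "ax": 0, "ay": 0, "az": 0, "hand": 1}
    - {"x": 0.006, "y": 0, "z": 0, "ax": 0, "ay": 0, "az": 0, "hand": 1}
    - {"x": 0.006, "y": 0, "z": 0, "ax": 0, "ay": 0, "az": 0, "hand": 1}

```text
time_s: 16.83
tcp_pos: [0.5164, 0.194, 0.034]
orientation: [0.001, 0.999, 0.042, -0.003]
ft_force: [-6.5, -1.0, 5.8]
opening: -0.0003
```

```bash
python3 chk.py 16
```

```text
scene orange n 229 z top [0.1321 0.1329] mean [0.6107 0.2046 0.1258] top xy [0.6076 0.2032] range [0.5929 0.1981 0.1018] [0.6224 0.2093 0.1339]
   blue [487, 288, 27, 18, 141] [500.4, 295.2] x [0.5266 0.5322 0.5358] y [0.1781 0.2136] z [0.0873 0.0927]
   blue [608, 353, 32, 29, 571] [625.3, 366.4] x [0.5193 0.5251 0.5274] y [0.3525 0.3875] z [0.0612 0.0919]
top orange n 293 z top [0.1321 0.1327] mean [0.6058 0.202  0.1236] top xy [0.6067 0.2042] range [0.5919 0.1974 0.0981] [0.62   0.2106 0.1342]
   blue [139, 285, 13, 5, 52] [145.4, 287.0] x [0.5305 0.5335 0.5364] y [0.1709 0.1941] z [0.0888 0.1178]
wrist orange n 7990 z top [0.1318 0.1324] mean [0.6028 0.2035 0.1302] top xy [0.6029 0.2037] range [0.5912 0.1969 0.1228] [0.6146 0.2104 0.1334]
   blue [262, 268, 119, 58, 6329] [321.4, 297.3] x [0.5276 0.535  0.5375] y [0.1782 0.2149] z [0.0625 0.0918]
t 16.9833 tcp [0.5164 0.194  0.034 ] yaw 0.0838 ft [-5.85 -1.08  4.98] open -0.0002
rel [-0.0172 -0.0021 -0.1659] [ 0.0015  0.0059 -0.0052] q [-0.11  0.45 -0.38  1.94  0.23  0.81 -2.1 ]
```

The tab is in by about 5.5 mm. It has passed the 4 mm gate, which confirms the U-bolt is home. Continuing to the stop.

>>> drive_tool:
  series:
    - {"x": 0.0015, "y": 0, "z": 0, "ax": 0, "ay": 0, "az": 0, "hand": 1}
    - {"x": 0.003, "y": 0, "z": 0, "ax": 0, "ay": 0, "az": 0, "hand": 1}
    - {"x": 0.0045, "y": 0, "z": 0, "ax": 0, "ay": 0, "az": 0, "hand": 1}
    - {"x": 0.0055, "y": 0, "z": 0, "ax": 0, "ay": 0, "az": 0, "hand": 1}
    - {"x": 0.0055, "y": 0, "z": 0, "ax": 0, "ay": 0, "az": 0, "hand": 1}

```text
time_s: 17.4
tcp_pos: [0.5217, 0.1945, 0.034]
orientation: [0.001, 0.999, 0.042, -0.003]
ft_force: [-6.8, -0.1, 5.9]
opening: -0.0
```

>>> drive_tool:
  series:
    - {"x": 0.001, "y": 0, "z": 0, "ax": 0, "ay": 0, "az": 0, "hand": 1}
    - {"x": 0.0015, "y": 0, "z": 0, "ax": 0, "ay": 0, "az": 0, "hand": 1}
    - {"x": 0.0015, "y": 0, "z": 0, "ax": 0, "ay": 0, "az": 0, "hand": 1}

```text
time_s: 17.65
tcp_pos: [0.522, 0.1945, 0.0339]
orientation: [0.001, 0.999, 0.042, -0.004]
ft_force: [-8.3, -1.2, 7.0]
opening: 0.0004
```

>>> drive_tool:
  series:
    - {"x": 0.001, "y": 0, "z": 0, "ax": 0, "ay": 0, "az": 0, "hand": 1}
    - {"x": 0.002, "y": 0, "z": 0, "ax": 0, "ay": 0, "az": 0, "hand": 1}
    - {"x": 0.003, "y": 0, "z": 0, "ax": 0, "ay": 0, "az": 0, "hand": 1}
    - {"x": 0.003, "y": 0, "z": 0, "ax": 0, "ay": 0, "az": 0, "hand": 1}

```text
time_s: 17.98
tcp_pos: [0.5218, 0.1945, 0.0335]
orientation: [0.002, 0.999, 0.042, -0.007]
ft_force: [-13.3, -1.9, 10.9]
opening: 0.0001
```

```bash
python3 chk.py 17
```

```text
scene orange n 242 z top [0.1323 0.1329] mean [0.611  0.2045 0.1254] top xy [0.6077 0.203 ] range [0.5933 0.1978 0.1028] [0.6225 0.2093 0.1334]
   blue [485, 291, 27, 16, 138] [498.6, 297.8] x [0.5333 0.5383 0.5421] y [0.1786 0.214 ] z [0.0881 0.093 ]
   blue [608, 353, 32, 29, 570] [625.3, 366.5] x [0.5196 0.5251 0.5276] y [0.3525 0.3872] z [0.0614 0.0919]
top orange n 292 z top [0.1325 0.1331] mean [0.6059 0.202  0.1237] top xy [0.6067 0.2042] range [0.5919 0.1977 0.1001] [0.6202 0.2118 0.1338]
   blue [140, 281, 12, 4, 41] [145.8, 282.5] x [0.5376 0.5394 0.5422] y [0.1624 0.194 ] z [0.0887 0.1736]
wrist orange n 10090 z top [0.1319 0.1324] mean [0.6062 0.2038 0.1303] top xy [0.6063 0.204 ] range [0.5914 0.1969 0.1232] [0.6194 0.2109 0.1333]
   blue [262, 269, 120, 59, 6421] [321.4, 298.3] x [0.5334 0.5407 0.5432] y [0.1787 0.2154] z [0.0628 0.0918]
t 18.1333 tcp [0.5218 0.1944 0.0335] yaw 0.0846 ft [-13.54  -1.06  10.29] open -0.0002
rel [-0.0241 -0.0018 -0.1661] [ 0.0036  0.0145 -0.0044] q [-0.11  0.46 -0.38  1.92  0.23  0.82 -2.1 ]
```

The tab is at its stop: it moved 11.2–11.4 mm, and the force rose with no further travel. Backing away and up.

>>> drive_tool:
  series:
    - {"x": -0.005, "y": 0, "z": 0, "ax": 0, "ay": 0, "az": 0, "hand": 1}
    - {"x": -0.02, "y": 0, "z": 0, "ax": 0, "ay": 0, "az": 0, "hand": 1}
    - {"x": -0.045, "y": 0, "z": -0.01, "ax": 0, "ay": 0, "az": 0, "hand": 1}
    - {"x": -0.06, "y": 0, "z": -0.04, "ax": 0, "ay": 0, "az": 0, "hand": 1}
    - {"x": -0.06, "y": 0, "z": -0.075, "ax": 0, "ay": 0, "az": 0, "hand": 1}
    - {"x": -0.06, "y": 0, "z": -0.11, "ax": 0, "ay": 0, "az": 0, "hand": 1}
    - {"x": -0.06, "y": 0, "z": -0.14, "ax": 0, "ay": 0, "az": 0, "hand": 1}
    - {"x": -0.06, "y": 0, "z": -0.15, "ax": 0, "ay": 0, "az": 0, "hand": 1}
    - {"x": -0.06, "y": 0, "z": -0.15, "ax": 0, "ay": 0, "az": 0, "hand": 1}
    - {"x": -0.06, "y": 0, "z": -0.15, "ax": 0, "ay": 0, "az": 0, "hand": 1}

```text
time_s: 18.97
tcp_pos: [0.4704, 0.19, 0.1846]
orientation: [-0.0, 0.999, 0.041, 0.001]
ft_force: [0.2, -0.2, -1.3]
opening: -0.0
```

```bash
python3 chk.py 18
python3 - <<'E'
from m import *
a=load('top0');b=load('top18')
for nm,lo,hi in(('green',(50,120,60),(75,255,255)),):
    for d in(a,b): print([x[1] for x in blob(d,lo,hi)])
for n in('scene0','scene18'):
    C=cloud(load(n)); g=C[(C[...,2]>.115)&(C[...,2]<.25)&(C[...,0]>.3)&(C[...,0]<.65)&(C[...,1]<-0.05)&(C[...,1]>-.2)]; print('spare',g.mean(0).round(4))
E
```

```text
scene orange n 233 z top [0.132  0.1326] mean [0.6108 0.2046 0.1256] top xy [0.6075 0.203 ] range [0.5934 0.1983 0.1033] [0.6223 0.2093 0.1332]
   blue [485, 291, 27, 15, 94] [498.6, 297.8] x [0.5336 0.5377 0.5414] y [0.1783 0.2135] z [0.0887 0.0932]
   blue [608, 353, 32, 29, 571] [625.2, 366.4] x [0.5199 0.525  0.5275] y [0.3525 0.3874] z [0.061  0.0916]
top orange n 286 z top [0.1323 0.1331] mean [0.6058 0.202  0.1235] top xy [0.6066 0.2044] range [0.5919 0.198  0.1003] [0.62   0.2117 0.1337]
   blue [124, 281, 28, 8, 157] [137.9, 284.5] x [0.5323 0.5367 0.5422] y [0.1783 0.2151] z [0.0887 0.0942]
   blue [0, 293, 28, 8, 144] [13.6, 296.7] x [0.5173 0.5215 0.5258] y [0.3554 0.3912] z [0.0881 0.0933]
wrist orange n 567 z top [0.1313 0.1316] mean [0.5946 0.2029 0.126 ] top xy [0.5954 0.2033] range [0.591  0.1972 0.1021] [0.6009 0.2088 0.1328]
   blue [16, 121, 86, 14, 1114] [58.5, 127.6] x [0.5177 0.5225 0.5274] y [0.353  0.3901] z [0.0632 0.0924]
   blue [290, 120, 61, 14, 839] [320.0, 126.5] x [0.5325 0.5373 0.5421] y [0.1784 0.2154] z [0.089  0.0923]
t 19.1167 tcp [0.4684 0.1893 0.1823] yaw 0.0828 ft [0.08 0.44 0.12] open 0.0006
rel [ 0.0319 -0.003  -0.0179] [ 0.0011  0.004  -0.0062] q [-0.05  0.16 -0.45  1.94  0.08  1.06 -2.02]
[[246.5, 163.7]]
[[246.6, 163.7]]
spare [ 0.5277 -0.1512  0.1298]
spare [ 0.5276 -0.1513  0.1297]
```

View pics/scene18.png

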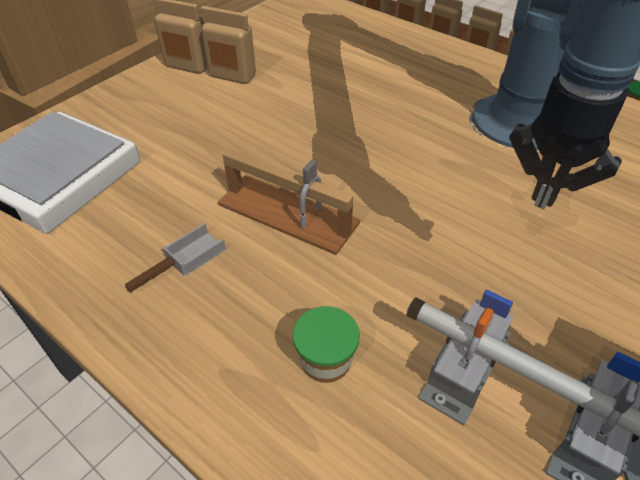

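The final view shows the U-bolt seated at (483,322), the tab pushed in at (498,298), the gripper clear, and the spare, tub and scoop where they were.

```bash
python3 -c "
from workcell import bot
print(bot.job_done())"
```

```text
the job is handed in; nothing more can be done
None
```

The orange-grip U-bolt is pressed home astride the tube in the open clamp, and the lock slide is pushed in to its stop. The arm is clear, and I handed the job in at about 19 s; it reports no verdict.

**Last checks:**
- **U-bolt:** it stands upright. The grip's top reads z ≈ 0.132, against 0.131 expected for fully home. Pressing stopped dead at about 24 N, and the slide then passed its 4 mm gate.
- **Lock slide:** the tab moved 11.2–11.4 mm with the fingers against it. It read 10.5–10.8 mm after release, where 9.5 mm is needed.
- **Bystanders:** the spare and the tub are unmoved to within 1 mm. The scoop I checked only by eye, and it looks unmoved.

**What disagreed or failed:**
- **First grasp missed:** the real fingertips sit about 33 mm short of the reported TCP, unlike the text says. The first close went just over the grip, tipped it and shifted it a few millimetres along the bar. The second grasp, using the height seen by the cameras, held.
- **Camera disagreement:** the scene and wrist views differed by about 2 mm on the clamp's place along the tube. I aligned the legs to the holes within each picture, and they entered without contact force.
- **Side force:** pressing home gave up to about 9 N sideways as well, from a slight offset across the tube.

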